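# Run sample carriers through the UV tunnel and press them in the jig

## Task

Line up all the grey sample carriers in the loading trough of the UV tunnel (the open-ended side, opposite the end stop), lying flat with their length along it, and then, with the push stick held by its handle, feed the whole row through the passage until every carrier lies clear on the unloading side with the stick's tip still inside the passage. Then lay the stick back flat on the bench, off the tunnel, stack all the carriers squarely in the pocket of the pressing jig and put the steel press plate squarely on top. Leave the timer, the label roll and the ink pad where they are.

Things in the scene. Friction and masses are not known exactly. Their poses are not given: they have to be found in the camera images.
- tunnel: UV pass-through tunnel, fixed: straight trough along its y with a low white housing over the middle. Origin: centre of its underside, on the bench; z up. Deck 12 mm above the bench, from y=-0.239 (end stop 16 mm high) to y=+0.255 (open end). Trough 50 mm wide inside; rims 8 mm thick, 5 mm above the deck. Loading side: y=+0.045 to +0.255; unloading side: y=-0.025 to -0.239
- tunnel_mouth (a point): point on the deck in the middle of the passage's loading-side opening (y=+0.045 of the tunnel), axes as the tunnel's. The passage under the housing is 50 mm wide, 32 mm high above the deck and 70 mm long (to y=-0.025 of the tunnel); the housing is 72 mm wide, its roof 56 mm above the bench
- jig_floor (a point): pressing jig, fixed: steel base 70 x 90 x 8 mm with four angled corner posts 62 mm high round a pocket 50 (x) by 66 mm (y). This point: centre of the pocket floor, 8 mm above the bench; z up. Between the posts the long sides are open (42 mm gaps) for the fingers. Carriers and plate lie with their y along the pocket's y, 3 mm of play all round
- carrier_a_center (a point): loose sample carrier, grey plastic block 44 (its x) x 60 (its y) x 24 mm high, about 0.12 kg, glass inset on top; up to three alike, 2 or 3 present in a run (an absent one reads None). This point is its centre, 12 mm above its underside; z up. Grasp it across its 44 mm width (x)
- carrier_b_center (a point): loose sample carrier, grey plastic block 44 (its x) x 60 (its y) x 24 mm high, about 0.12 kg, glass inset on top; up to three alike, 2 or 3 present in a run (an absent one reads None). This point is its centre, 12 mm above its underside; z up. Grasp it across its 44 mm width (x)
- carrier_c_center (a point): loose sample carrier, grey plastic block 44 (its x) x 60 (its y) x 24 mm high, about 0.12 kg, glass inset on top; up to three alike, 2 or 3 present in a run (an absent one reads None). This point is its centre, 12 mm above its underside; z up. Grasp it across its 44 mm width (x)
- plate_handle (a point): handle of the loose steel press plate (0.35 kg): plate 44 (x) x 60 (y) x 12 mm with a black upright rib on top, 16 mm wide (x), 50 mm long (y), from 12 to 44 mm above the underside. This point is the rib's centre, 28 mm above the plate's underside; z up. Grasp the rib across its 16 mm.
- stick_handle (a point): wooden push stick (0.15 kg), loose behind the tunnel: shaft 34 mm wide (x), 16 mm high, along its y; upright handle 24 (x) x 40 mm (y), 16 to 60 mm above the underside. This point: handle centre, 38 mm above the underside; z up. Tip face (40 wide, 20 high) 115 mm from here to -y, tail 45 mm to +y. Handle too tall for the passage, its front face 95 mm behind the tip. Grasp across 24 mm
- stick_tip (a point): centre of the push stick's flat tip face, 10 mm above its underside, -y points on ahead
- timer: white round wind-up timer, 62 mm across, bystander; origin under its centre
- label_roll: white roll of labels, 62 mm across, bystander; origin under its centre
- ink_pad: flat dark ink pad 60 x 90 x 13 mm, bystander; origin under its centre
Mind the look-alikes: they are no part of the job. Leave any blue or purple look-alike of the part that bears carrier_c_center alone. Of the things shaped like the part that bears stick_handle, the wooden one is meant.

How it is judged:
By the outcome, as a careful person would: the job done as asked, in the order asked, and still so for the second after the job is handed in, with the robot touching nothing.
Of carrier_a, carrier_b, carrier_c only 2 to 3 are there at a start; the rules pass over those that are not, and their reading is None.
At some moment in a run one of carrier_a, carrier_b, carrier_c, press_plate, push_stick may be knocked a few centimetres aside while the robot is not near it.
Once in a run the grip may slacken for a moment while it holds something.
It also fails if it takes over 210 s, if anything falls off the work surface, if the arm or the gripper's body presses on something with over 40 N, if the wrist force passes 120 N, or if a joint passes its speed limit or range.

## Robot

A 6-joint arm with a two-finger parallel gripper is mounted at the origin on a cart in front of the work surface, level with it; the furniture and walls round the work are solid. World frame = base frame: x ahead of the robot, y to its left, z up, the work surface at z = 0. Lengths are in m, angles in rad, forces in N, time in s.
With the tool pointing down it reaches from about 0.25 to 0.8 m from the base axis. Payload 8.5 kg.
Tool frame: the origin (TCP) lies midway between the tips of the shut fingers; the grasp point (between the pads) lies 19 mm behind it; z points along the fingers, y is the line along which they close (so a half turn about z gives the same grasp; the last joint's range is limited). The gripper opens to 85 mm and grips with 20 to 120 N. Pads are 22 mm wide; open, the fingers measure 114 mm over their backs; the gripper's body (76 mm by 85 mm) begins 54 mm behind the grasp point. The pads swing forward as they close: fully open they stand 13 mm farther back than shut.
Start: joints at [1.202, 0.238, -0.013, 1.319, 0, 1.571], TCP at [0.189, 0.49, 0.231] pointing down, gripper open.
Joint ranges: [-2.66, 2.66], [-1.03, 1.9], [-1.14, 1.46], [-1.82, 2.27], [-1.45, 1.34], [-3.14, 3.14]. Speed limits (rad/s): [2.22, 2.22, 2.79, 3.14, 3.14, 3.14].

## Interface

Orientations are given as a rotation vector (axis times angle).
In Python, from bench import telemetry, vision, finish_job gives the robot as it stands.
- The arm moves only by the tool move_arm, never from a script. Its argument "moves" is a list of rows, each an object with "dp": the shift along the tool's x, y, z in mm, a list of three; "delta_rot": the turn, a rotation vector about the tool's x, y, z in rad, a list of three. In form: [{"dp": [x, y, z], "delta_rot": [wx, wy, wz]}, ...]. A call has exactly 10 rows; each row shifts and turns the commanded pose from where the row before left it, along the tool's axes as they then stand; what a row does not reach is not made up. A row lasts 1/8 s, in which the tool goes at most 62.5 mm and 10.7 degrees, less where a joint would pass 70% of its speed; a pose out of reach is approached as far as the arm can. A call is refused whole if a number of a shift passes 62.5 or a number of a turn 0.188, either way. A call with a gripper value outside its range is refused whole. "grip" is the finger opening in mm, from 0 to 85.4, set as the call begins (left out, the last holds). The fingers move at their own pace and stop on an object; "squeeze" is the grip in N (left out, the last holds). Time passes only in rows, so rows that do not move let the fingers close, or fill a call up. It gives the time, the measured TCP pose, the force, the opening and the grip force at its end, in the units of the state.
- telemetry.read_state(): the state, without advancing time (a new reading comes with each control period).
- vision.capture(name): name is "side" or "top"; returns a dict with "image" (420x560x3 uint8, red, green, blue), "range_z" (420x560 float32, m along the optical axis (not along the pixel's ray), 0 where there is no reading), "mtx" (3x3 intrinsics, pixels), "k1" (the pictures are not rectified: a ray, as slopes to the right and down, at radius r is drawn at 1 + k1 r^2 times it, then the intrinsics apply), "position" and "orientation" of the camera in the world. Camera axes: x right, y down, z forward; pixel columns grow to the right and rows downward; lengths in m; the calibration is good to about 2 mm. A picture is of the moment at which its call begins.
- finish_job(): hands the job in; it is judged then, once.
The state is a dict: "clock": time; "qpos": joint angles; "joint_vel": joint speeds; "effort": joint torques, N m; "position": TCP position; "orientation": TCP orientation; "force": force on the tool from outside, world axes, zero at the start; "wrist_torque": the same for the moment, N m; "width": finger opening in m; "grip_force": force on a finger pad.
Only numpy, scipy, OpenCV 4.12 (cv2) and the standard library are available. Lean on these libraries where they do the work, as an engineer would, in place of code of your own. Each camera call takes 0.05 s, during which the arm holds its last target. There are 200 camera calls.

## Working session

There is one attempt and no reset: what is moved stays moved. The work goes in short steps, Python scripts to look and compute and a tool call to move; the robot and the scene stay as the last step left them, time stands still between calls to the robot, and variables do not carry over. Pictures are saved under pics/ and viewed, at most 17 in all, crops included, and the job is handed in when it is done.

Besides the shell and the picture viewer there is one more tool, called after "Request:" by a JSON object that holds its "api" and its "payload", one argument or row to a line. move_arm: Moves the arm, as the interface text tells. Its arguments: {"type":"object","properties":{"moves":{"type":"array","items":{"type":"object","properties":{"dp":{"type":"array","items":{"type":"number"}},"delta_rot":{"type":"array","items":{"type":"number"}}}}},"grip":{"type":"number"},"squeeze":{"type":"number"}},"required":["moves"]}

```bash
ls; mkdir -p pics; python3 - <<'E'
from bench import telemetry, vision
import cv2,numpy as np
print(telemetry.read_state())
for n in("top","side"):
    c=vision.capture(n); cv2.imwrite(f"pics/{n}0.png",c["image"][:,:,::-1]); np.savez(f"pics/{n}0.npz",**c)
    print(n,c["mtx"],c["k1"],c["position"],c["orientation"])
E
```

```text
pics
{'clock': 0.0, 'qpos': array([ 1.20196832e+00,  2.38751208e-01, -1.42805179e-02,  1.31919167e+00,
        2.57512251e-05,  1.57081984e+00]), 'joint_vel': array([-0.00076443, -0.0008447 ,  0.00010435, -0.00026568, -0.00216361,
       -0.00172675]), 'effort': array([ 3.96040832e-04, -5.38779509e+01,  3.46435404e+01,  1.83529104e-02,
        3.42150167e-05,  1.30648704e-05]), 'position': array([0.18911302, 0.48929862, 0.23068291]), 'orientation': array([-5.76059001e-01, -3.08803377e+00,  2.19601128e-03]), 'force': array([-0.93649953, -0.09395367,  0.63816828]), 'wrist_torque': array([-0.00971823,  0.02107161,  0.01043187]), 'grip_force': 0.0, 'width': 0.08555190238065626}
top [[538.22127676   0.         281.10693202]
 [  0.         538.22127676 216.61176901]
 [  0.           0.           1.        ]] -0.11517080106935022 [0.41206085 0.06551509 1.69853753] [-2.18038052  2.18738496 -0.11195012]
side [[417.09572064   0.         278.11222498]
 [  0.         417.09572064 202.87673319]
 [  0.           0.           1.        ]] -0.0498475766467828 [-0.39825033  0.81480797  0.93521665] [-1.05762141  2.23911466 -1.14754199]
```

View pics/top0.png

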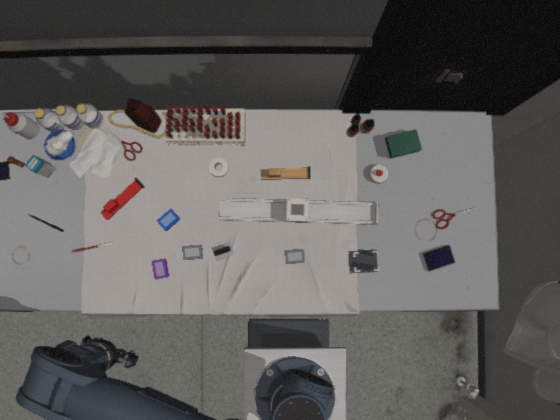

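View pics/side0.png

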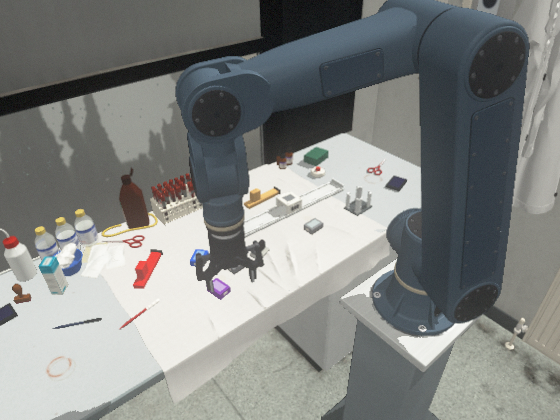

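The top view shows world +y to the left and +x up. The tunnel runs from (219,210) to (377,212) with its housing at (297,210). The jig is at (363,261), the wooden stick at (286,173), and a red stick look-alike at (122,198). The grey carriers look to be at (192,252) and (295,256), with the plate at (222,250). The purple (160,268) and blue (168,219) ones are look-alikes. I'll confirm this in one enlarged crop.

```bash
python3 - <<'E'
import cv2
a=cv2.imread("pics/top0.png")[150:290,140:400]
cv2.imwrite("pics/crop0.png",cv2.resize(a,None,fx=3,fy=3,interpolation=cv2.INTER_CUBIC))
E
```

```text
(no output)
```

View pics/crop0.png

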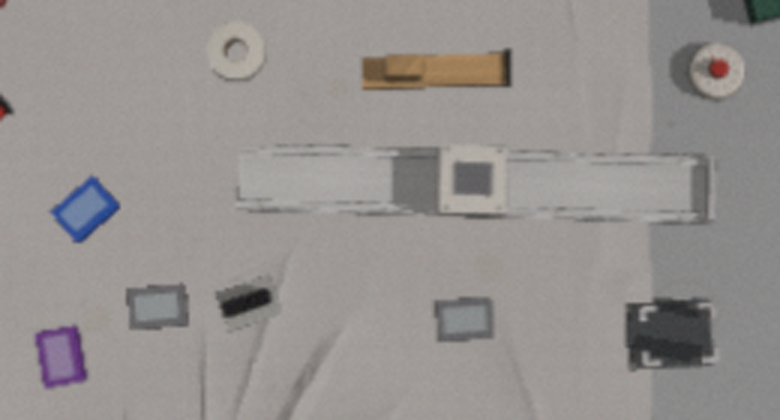

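The crop confirms two grey carriers, at crop (157,306) and (464,319). The plate with its black rib is at (246,302). The wooden stick's dark tip points right, at (508,68). The tunnel's end stop is at the right end, so the loading side is on the left (world +y). The blue and purple blocks and the red stick stay untouched.

```bash
cat > h.py <<'E'
import numpy as np,cv2
from scipy.spatial.transform import Rotation as R
def rays(c,uv):
    uv=np.asarray(uv,float).reshape(-1,2); K=c["mtx"]; k=float(c["k1"])
    d=(uv-K[:2,2])/np.array([K[0,0],K[1,1]]); s=d.copy()
    for _ in range(20): s=d/(1+k*(s**2).sum(1,keepdims=True))
    return np.c_[s,np.ones(len(s))]@R.from_rotvec(c["orientation"]).as_matrix().T
def onplane(c,uv,z):
    r=rays(c,uv); p=np.asarray(c["position"]); return p+r*((z-p[2])/r[:,2:3])
def cloud(c):
    h,w=c["range_z"].shape; v,u=np.mgrid[:h,:w]
    r=rays(c,np.c_[u.ravel(),v.ravel()]); return (np.asarray(c["position"])+r*c["range_z"].reshape(-1,1)).reshape(h,w,3)
def rect(c,mask,z):
    """largest blob's min-area rectangle on plane z: centre, size, angle of long side (deg, world)"""
    n,l,s,_=cv2.connectedComponentsWithStats(mask.astype(np.uint8)); i=1+s[1:,4].argmax()
    v,u=np.nonzero(l==i); P=onplane(c,np.c_[u,v],z)[:,:2]
    (x,y),(w,h),a=cv2.minAreaRect((P*1000).astype(np.float32))
    if h>w: w,h,a=h,w,a+90
    e=np.cov(P.T*1000); q=np.linalg.eigh(e)[1][:,1]; pa=np.degrees(np.arctan2(q[1],q[0]))
    return dict(px=(u.mean().round(1),v.mean().round(1)),area=int(s[i,4]),mean=P.mean(0).round(4),c=(round(x/1000,4),round(y/1000,4)),size=(round(w),round(h)),ang=round(a,1),pca=round(pa%180,1))
E
python3 - <<'E'
from h import *
c=dict(np.load("pics/top0.npz")); C=cloud(c); Z=C[...,2]*1000
for n,(u,v) in dict(table=(270,235),stick=(295,173),hand=(274,172),load=(240,210),dark=(279,210),roof=(297,210),unl=(335,212),carA=(192,252),carB=(295,256),rib=(222,250),jig=(363,261),bench_r=(400,250)).items():
    print(n,Z[v-1:v+2,u-1:u+2].round(0).ravel(), C[v,u,:2].round(3))
hm=np.clip(Z*4,0,255).astype(np.uint8)[150:290,140:400]
cv2.imwrite("pics/height0.png",cv2.resize(hm,None,fx=3,fy=3,interpolation=cv2.INTER_NEAREST))
E
```

```text
table [ 6.  5. 13.  1. -4.  0. -1.  7. -1.] [0.503 0.075]
stick [16.  9. 17. 19. 15. 14. 11. 12. 17.] [ 0.698 -0.005]
hand [63. 60. 60. 63. 56. 58. 57. 62. 58.] [0.694 0.062]
load [ 7. 10. 12. 10.  8. 18. 13. 18. 14.] [0.581 0.169]
dark [19. 12. 20. 10. 12. 18.  7.  6.  5.] [0.581 0.046]
roof [57. 58. 64. 57. 59. 62. 52. 55. 59.] [ 0.576 -0.008]
unl [15.  7.  5. 14. 16.  4. 14. 18.  9.] [ 0.574 -0.13 ]
carA [24. 22. 21. 28. 27. 22. 30. 26. 26.] [0.449 0.317]
carB [24. 25. 28. 24. 16. 26. 26. 26. 20.] [ 0.436 -0.003]
rib [41. 45. 46. 39. 39. 41. 41. 46. 41.] [0.455 0.223]
jig [ 7.  5.  7.  1. 10. 11.  4.  1. 10.] [ 0.419 -0.217]
bench_r [ 3.  5. -2. -8. -1.  7. -2. -4.  4.] [ 0.453 -0.339]
```

View pics/height0.png

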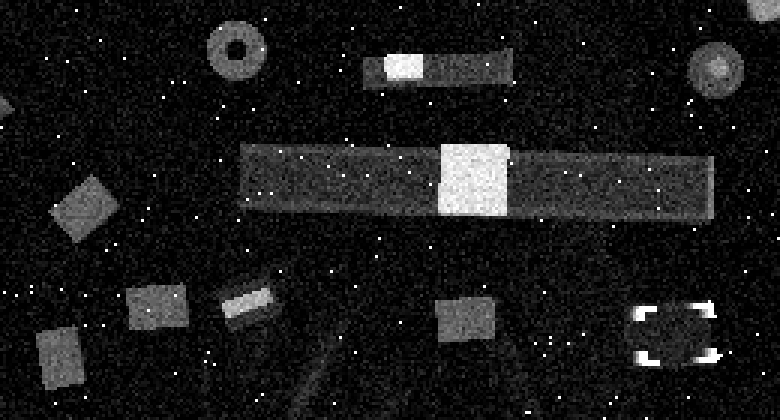

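The height map separates every part cleanly: carriers at 24 mm, rib at 44 mm, housing at 56 mm, and the jig's four posts. The dark patch beside the housing is at deck height, so it's a shadow. Next I'll measure the poses.

```bash
cat >> h.py <<'E'
BOX=dict(carA=(205,170,240,290),tun=())
def seg(c,box,zlo,zhi):
    """rect from height mask within pixel box (u0,u1,v0,v1), using each point's own depth for xy"""
    C=cloud(c); Z=C[...,2]; Z=cv2.medianBlur(Z.astype(np.float32),3)
    m=np.zeros(Z.shape,np.uint8); u0,u1,v0,v1=box; m[v0:v1,u0:u1]=1
    m&=((Z>zlo)&(Z<zhi)).astype(np.uint8); return m
def pose(c,box,zlo,zhi,ztop,one=True):
    m=seg(c,box,zlo,zhi)
    if one: return rect(c,m,ztop)
    v,u=np.nonzero(m); P=onplane(c,np.c_[u,v],ztop)[:,:2]
    (x,y),(w,h),a=cv2.minAreaRect((P*1000).astype(np.float32))
    if h>w: w,h,a=h,w,a+90
    return dict(n=len(u),mean=P.mean(0).round(4),c=(round(x/1000,4),round(y/1000,4)),size=(round(w),round(h)),ang=round(a,1))
E
python3 - <<'E'
from h import *
c=dict(np.load("pics/top0.npz"))
print("carA",pose(c,(175,210,238,266),.015,.034,.024))
print("carB",pose(c,(278,312,240,272),.015,.034,.024))
print("plate",pose(c,(210,235,235,265),.006,.06,.012))
print("rib",pose(c,(210,235,235,265),.03,.06,.044))
print("tun",pose(c,(212,385,190,230),.006,.03,.016))
print("tunall",pose(c,(212,385,190,230),.006,.07,.016))
print("house",pose(c,(280,315,190,230),.04,.07,.056))
print("stick",pose(c,(255,318,160,185),.007,.03,.016,False))
print("hand",pose(c,(255,318,160,185),.04,.07,.060))
print("jigbase",pose(c,(345,383,248,275),.005,.02,.008,False))
for zt in(.062,.070):print("posts",zt,pose(c,(345,383,248,275),.03,.09,zt,False))
m=seg(c,(345,383,248,275),.03,.09);C=cloud(c);print("postz",np.percentile(C[m>0][:,2],[20,50,80,95]))
n,l,s,ce=cv2.connectedComponentsWithStats(m);print(s[1:],[onplane(c,q,.066).round(4)[0] for q in ce[1:]])
# side-view cross check of carriers' tops
s=dict(np.load("pics/side0.npz"));S=cloud(s);Z=S[...,2]
for nm,(x,y) in dict(B=(.436,-.003),stick=(.694,.06),A=(.449,.317)).items():
    k=(abs(S[...,0]-x)<.045)&(abs(S[...,1]-y)<.045)&(Z>.017)&(Z<.033);v,u=np.nonzero(k)
    if len(u)>30:print(nm,len(u),rect(s,k,.024))
E
```

```text
carA {'px': (np.float64(192.0), np.float64(251.9)), 'area': 278, 'mean': array([0.4493, 0.3174]), 'c': (0.4496, 0.3175), 'size': (62, 44), 'ang': 95.6, 'pca': np.float64(92.3)}
carB {'px': (np.float64(294.8), np.float64(255.9)), 'area': 270, 'mean': array([ 0.4361, -0.0022]), 'c': (0.4358, -0.0013), 'size': (59, 43), 'ang': 89.8, 'pca': np.float64(96.0)}
plate {'px': (np.float64(223.1), np.float64(250.3)), 'area': 307, 'mean': array([0.4544, 0.2217]), 'c': (0.4555, 0.2184), 'size': (71, 52), 'ang': 114.7, 'pca': np.float64(112.4)}
rib {'px': (np.float64(221.7), np.float64(250.4)), 'area': 88, 'mean': array([0.4531, 0.223 ]), 'c': (0.4533, 0.2228), 'size': (50, 17), 'ang': 109.9, 'pca': np.float64(108.8)}
tun {'px': (np.float64(342.6), np.float64(211.9)), 'area': 1613, 'mean': array([ 0.5738, -0.1542]), 'c': (0.5762, -0.1387), 'size': (256, 83), 'ang': 88.6, 'pca': np.float64(88.8)}
tunall {'px': (np.float64(298.6), np.float64(210.5)), 'area': 3705, 'mean': array([ 0.5786, -0.0155]), 'c': (0.5807, -0.0148), 'size': (503, 83), 'ang': 87.8, 'pca': np.float64(88.3)}
house {'px': (np.floa
[... 725 characters left out ...]
: (0.4188, -0.2134), 'size': (83, 59), 'ang': 92.7}
postz [0.04962257 0.06635502 0.07142524 0.07374869]
[[371 251   7   5  26]
 [351 252   7   5  24]
 [352 267   7   5  24]
 [372 266   8   5  28]] [array([ 0.4443, -0.2441,  0.066 ]), array([ 0.4417, -0.1793,  0.066 ]), array([ 0.3934, -0.1817,  0.066 ]), array([ 0.3959, -0.2473,  0.066 ])]
B 158 {'px': (np.float64(313.3), np.float64(223.7)), 'area': 158, 'mean': array([0.4339, 0.0021]), 'c': (0.4342, 0.0022), 'size': (66, 49), 'ang': 93.5, 'pca': np.float64(98.1)}
stick 65 {'px': (np.float64(255.0), np.float64(199.7)), 'area': 58, 'mean': array([0.6871, 0.071 ]), 'c': (0.6816, 0.0723), 'size': (57, 50), 'ang': 144.3, 'pca': np.float64(92.9)}
```

```bash
cat >> h.py <<'E'
def tofrom(p,rv,tgt,psi):
    """total dp (mm) along tool axes at target yaw psi(deg; tool y dir in world), and total turn about tool z"""
    M=R.from_rotvec(rv).as_matrix(); cur=np.degrees(np.arctan2(M[1,1],M[0,1])); t=np.radians(psi)
    X=np.array([[-np.sin(t),np.cos(t),0],[np.cos(t),np.sin(t),0],[0,0,-1]])
    d=np.asarray(tgt)-p; Rt=R.from_matrix(M.T@X.T)
    return dict(dp_now=(M.T@d*1000).round(1),dp_aft=(X@d*1000).round(1),turn=Rt.as_rotvec().round(4),psi=round(cur,2))
E
python3 - <<'E'
from h import *
from bench import telemetry
c=dict(np.load("pics/top0.npz"))
m=seg(c,(214,384,192,230),.009,.09)
m=cv2.morphologyEx(m,cv2.MORPH_OPEN,np.ones((3,3),np.uint8))
P=[];W=[]
for u in range(222,376):
    if 284<u<311: continue
    v=np.nonzero(m[:,u])[0]
    a=onplane(c,[[u,v.min()-.5],[u,v.max()+.5]],.015); P.append(a.mean(0)); W.append(a[0,0]-a[1,0])
P=np.array(P); q=np.polyfit(P[:,1],P[:,0],1); r=P[:,0]-np.polyval(q,P[:,1])
k=abs(r)<.004; q=np.polyfit(P[k,1],P[k,0],1)
print("tunnel x = %.4f + %.4f y"%(q[1],q[0]),"yaw",np.degrees(-np.arctan(q[0])),"width",np.median(W),"res",r[k].std())
us=np.nonzero(m.sum(0)>8)[0]; print("ends",onplane(c,[[us.min()-.5,211],[us.max()+.5,211]],.015))
# housing edges in y
h=seg(c,(280,315,190,230),.04,.09);us=np.nonzero(h.sum(0)>12)[0];print("house y",onplane(c,[[us.min()-.5,209],[us.max()+.5,209]],.056)[:,1])
# jig dark base
hsv=cv2.cvtColor(c["image"],cv2.COLOR_RGB2HSV); b=np.zeros(m.shape,bool); b[244:278,343:385]=1
print("jigdark",rect(c,b&(hsv[...,2]<85),.008))
s=telemetry.read_state()
print("A",tofrom(s["position"],s["orientation"],(.4495,.3175,.12),4))
E
```

```text
tunnel x = 0.5792 + 0.0291 y yaw -1.6645008782355502 width 0.06979636160842456 res 0.0009327160811753121
ends [[ 0.57767351  0.23334945  0.015     ]
 [ 0.57651914 -0.26524888  0.015     ]]
house y [ 0.02377975 -0.0438037 ]
jigdark {'px': (np.float64(362.8), np.float64(260.6)), 'area': 513, 'mean': array([ 0.4203, -0.2171]), 'c': (0.4208, -0.2161), 'size': (86, 66), 'ang': 89.6, 'pca': np.float64(89.5)}
A {'dp_now': array([-304.8,  -66.3,  110.8]), 'dp_aft': array([-189.6,  247.8,  110.7]), 'turn': array([-1.2000e-03,  8.0000e-04,  1.1321e+00]), 'psi': np.float64(68.87)}
```

Request:
{"api": "move_arm", "payload": {
  "moves": [
    {"dp":[-43.5,-9.5,0],"delta_rot":[0,0,0]},
    {"dp":[-43.5,-9.5,0],"delta_rot":[0,0,0]},
    {"dp":[-43.5,-9.5,0],"delta_rot":[0,0,0]},
    {"dp":[-43.5,-9.5,0],"delta_rot":[0,0,0]},
    {"dp":[-43.5,-9.5,0],"delta_rot":[0,0,0]},
    {"dp":[-43.5,-9.5,0],"delta_rot":[0,0,0]},
    {"dp":[-43.5,-9.5,0],"delta_rot":[0,0,0]},
    {"dp":[0,0,10],"delta_rot":[0,0,0.16]},
    {"dp":[0,0,10],"delta_rot":[0,0,0.16]},
    {"dp":[0,0,10],"delta_rot":[0,0,0.16]}
  ],
  "grip": 85,
  "squeeze": 60
}}

```text
clock: 1.35
position: [0.4493, 0.3175, 0.2005]
orientation: [-1.302, -2.859, 0.001]
force: [0.5, 0.6, -0.1]
width: 0.0848
grip_force: 0.0
```

Request:
{"api": "move_arm", "payload": {
  "moves": [
    {"dp":[0,0,10],"delta_rot":[0,0,0.16]},
    {"dp":[0,0,10],"delta_rot":[0,0,0.16]},
    {"dp":[0,0,10],"delta_rot":[0,0,0.16]},
    {"dp":[0,0,10],"delta_rot":[0,0,0.17]},
    {"dp":[0,0,10],"delta_rot":[0,0,0]},
    {"dp":[0,0,10],"delta_rot":[0,0,0]},
    {"dp":[0,0,10],"delta_rot":[0,0,0]},
    {"dp":[0,0,10],"delta_rot":[0,0,0]},
    {"dp":[0,0,0],"delta_rot":[0,0,0]},
    {"dp":[0,0,0],"delta_rot":[0,0,0]}
  ]
}}

```text
clock: 2.6
position: [0.4494, 0.3179, 0.1214]
orientation: [2.14, 2.3, 0.0]
force: [-0.4, 0.0, -0.4]
width: 0.0847
grip_force: 0.0
```

```bash
cat > to.py <<'E'
import sys
from h import *
from bench import telemetry
s=telemetry.read_state(); a=list(map(float,sys.argv[1:]))
print("t",round(s["clock"],2),"pos",s["position"].round(4),"w",round(s["width"]*1000,1),"gf",round(s["grip_force"],1),"F",s["force"].round(1),"q",s["qpos"].round(2))
if a: print(tofrom(s["position"],s["orientation"],a[:3],a[3]))
E
python3 to.py .4495 .3175 .008 4
```

```text
t 2.6 pos [0.4494 0.3179 0.1214] w 84.7 gf 0.0 F [-0.4  0.  -0.4] q [ 0.62  0.34 -0.16  1.07 -0.    2.11]
{'dp_now': array([-4.000e-01,  1.000e-01,  1.134e+02]), 'dp_aft': array([-4.000e-01,  1.000e-01,  1.134e+02]), 'turn': array([ 0.0001, -0.    ,  0.0025]), 'psi': np.float64(4.14)}
```

Request:
{"api": "move_arm", "payload": {
  "moves": [
    {"dp":[0,0,25],"delta_rot":[0,0,0]},
    {"dp":[0,0,25],"delta_rot":[0,0,0]},
    {"dp":[0,0,25],"delta_rot":[0,0,0]},
    {"dp":[0,0,20],"delta_rot":[0,0,0]},
    {"dp":[0,0,13],"delta_rot":[0,0,0]},
    {"dp":[0,0,5],"delta_rot":[0,0,0]},
    {"dp":[0,0,0],"delta_rot":[0,0,0]},
    {"dp":[0,0,0],"delta_rot":[0,0,0]},
    {"dp":[0,0,0],"delta_rot":[0,0,0]},
    {"dp":[0,0,0],"delta_rot":[0,0,0]}
  ]
}}

```text
clock: 3.85
position: [0.4494, 0.3179, 0.0086]
orientation: [2.14, 2.3, 0.001]
force: [-0.1, -0.7, -0.4]
width: 0.0846
grip_force: 0.0
```

Request:
{"api": "move_arm", "payload": {
  "moves": [
    {"dp":[0,0,0],"delta_rot":[0,0,0]},
    {"dp":[0,0,0],"delta_rot":[0,0,0]},
    {"dp":[0,0,0],"delta_rot":[0,0,0]},
    {"dp":[0,0,0],"delta_rot":[0,0,0]},
    {"dp":[0,0,0],"delta_rot":[0,0,0]},
    {"dp":[0,0,0],"delta_rot":[0,0,0]},
    {"dp":[0,0,0],"delta_rot":[0,0,0]},
    {"dp":[0,0,0],"delta_rot":[0,0,0]},
    {"dp":[0,0,0],"delta_rot":[0,0,0]},
    {"dp":[0,0,0],"delta_rot":[0,0,0]}
  ],
  "grip": 30,
  "squeeze": 60
}}

```text
clock: 5.1
position: [0.4495, 0.3179, 0.0087]
orientation: [2.14, 2.3, 0.001]
force: [-0.7, -0.9, 5.9]
width: 0.0427
grip_force: 61.7
```

```bash
python3 to.py .4495 .3175 .15 0
```

```text
t 5.1 pos [0.4495 0.3179 0.0087] w 42.7 gf 61.7 F [-0.7 -0.9  5.9] q [ 0.62  0.45 -0.32  0.8  -0.    2.11]
{'dp_now': array([  -0.4,    0. , -141.3]), 'dp_aft': array([  -0.4,   -0. , -141.3]), 'turn': array([ 0.0005, -0.0002,  0.072 ]), 'psi': np.float64(4.12)}
```

Request:
{"api": "move_arm", "payload": {
  "moves": [
    {"dp":[0,0,-20],"delta_rot":[0,0,0]},
    {"dp":[0,0,-40],"delta_rot":[0,0,0]},
    {"dp":[0,0,-40],"delta_rot":[0,0,0]},
    {"dp":[0,0,-20],"delta_rot":[0,0,0.05]},
    {"dp":[0,0,0],"delta_rot":[0,0,0.051]},
    {"dp":[-40,20,0],"delta_rot":[0,0,0]},
    {"dp":[-40,20,0],"delta_rot":[0,0,0]},
    {"dp":[-40,20,0],"delta_rot":[0,0,0]},
    {"dp":[-40,20,0],"delta_rot":[0,0,0]},
    {"dp":[-40,20,0],"delta_rot":[0,0,0]}
  ]
}}

```text
clock: 6.35
position: [0.5437, 0.1137, 0.1281]
orientation: [-2.253, -2.189, 0.001]
force: [0.2, -0.6, -1.2]
width: 0.0422
grip_force: 61.2
```

```bash
python3 to.py .5809 .0585 .021 -1.66
```

```text
t 6.35 pos [0.5437 0.1137 0.1281] w 42.2 gf 61.2 F [ 0.2 -0.6 -1.2] q [ 0.21  0.34 -0.14  1.09 -0.    1.81]
{'dp_now': array([-54. ,  38.8, 107.1]), 'dp_aft': array([-54.1,  38.7, 107.1]), 'turn': array([-0.0004,  0.0001,  0.    ]), 'psi': np.float64(-1.66)}
```

Request:
{"api": "move_arm", "payload": {
  "moves": [
    {"dp":[-11,9.7,0],"delta_rot":[0,0,0]},
    {"dp":[-11,9.7,0],"delta_rot":[0,0,0]},
    {"dp":[-11,9.7,0],"delta_rot":[0,0,0]},
    {"dp":[-11,9.7,0],"delta_rot":[0,0,0]},
    {"dp":[0,0,20],"delta_rot":[0,0,0]},
    {"dp":[0,0,20],"delta_rot":[0,0,0]},
    {"dp":[0,0,20],"delta_rot":[0,0,0]},
    {"dp":[0,0,8],"delta_rot":[0,0,0]},
    {"dp":[0,0,0],"delta_rot":[0,0,0]},
    {"dp":[0,0,0],"delta_rot":[0,0,0]}
  ]
}}

```text
clock: 7.6
position: [0.5815, 0.07, 0.0611]
orientation: [2.253, 2.189, 0.001]
force: [0.3, 0.4, -1.9]
width: 0.0426
grip_force: 61.2
```

```bash
cat > snap.py <<'E'
import sys
from h import *
from bench import vision
n,k,u0,u1,v0,v1,f=sys.argv[1],sys.argv[2],*map(int,sys.argv[3:8])
c=vision.capture(n); np.savez(f"pics/{n}{k}.npz",**c)
a=c["image"][v0:v1,u0:u1,::-1]; cv2.imwrite(f"pics/{n}{k}.png",cv2.resize(a,None,fx=f,fy=f,interpolation=cv2.INTER_CUBIC))
E
python3 to.py .5813 .0685 .021 -1.66; python3 snap.py side 1 200 400 140 290 4
```

```text
t 7.6 pos [0.5815 0.07   0.0611] w 42.6 gf 61.2 F [ 0.3  0.4 -1.9] q [ 0.12  0.44 -0.16  0.96 -0.    1.72]
{'dp_now': array([-1.6, -0.2, 40.1]), 'dp_aft': array([-1.5, -0.2, 40.1]), 'turn': array([ 0.0011, -0.0001,  0.0002]), 'psi': np.float64(-1.65)}
```

View pics/side1.png

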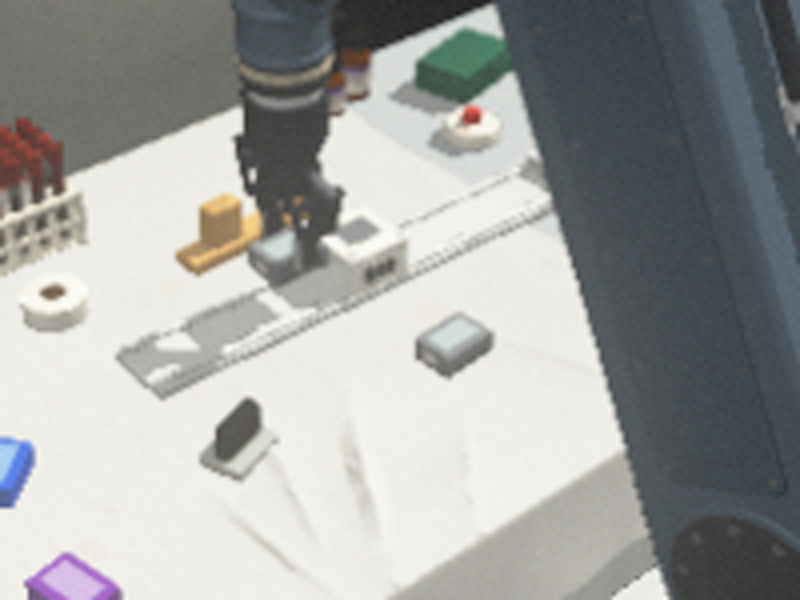

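The side view shows carrier A held at (272,252) over the loading trough, just left of the housing at (365,250). Carrier B is on the bench at (455,343). I'll lower A and watch the force.

Request:
{"api": "move_arm", "payload": {
  "moves": [
    {"dp":[0,0,10],"delta_rot":[0,0,0]},
    {"dp":[0,0,10],"delta_rot":[0,0,0]},
    {"dp":[0,0,6],"delta_rot":[0,0,0]},
    {"dp":[0,0,4],"delta_rot":[0,0,0]},
    {"dp":[0,0,3],"delta_rot":[0,0,0]},
    {"dp":[0,0,3],"delta_rot":[0,0,0]},
    {"dp":[0,0,2],"delta_rot":[0,0,0]},
    {"dp":[0,0,1.5],"delta_rot":[0,0,0]},
    {"dp":[0,0,0],"delta_rot":[0,0,0]},
    {"dp":[0,0,0],"delta_rot":[0,0,0]}
  ]
}}

```text
clock: 8.9
position: [0.581, 0.0699, 0.0209]
orientation: [2.253, 2.189, 0.0]
force: [0.1, -0.2, -0.5]
width: 0.042
grip_force: 61.2
```

Request:
{"api": "move_arm", "payload": {
  "moves": [
    {"dp":[0,0,0],"delta_rot":[0,0,0]},
    {"dp":[0,0,0],"delta_rot":[0,0,0]},
    {"dp":[0,0,0],"delta_rot":[0,0,0]},
    {"dp":[0,0,0],"delta_rot":[0,0,0]},
    {"dp":[0,0,-5],"delta_rot":[0,0,0]},
    {"dp":[0,0,-25],"delta_rot":[0,0,0]},
    {"dp":[0,0,-40],"delta_rot":[0,0,0]},
    {"dp":[0,0,-30],"delta_rot":[0,0,0]},
    {"dp":[0,-40,0],"delta_rot":[0,0,0]},
    {"dp":[0,-40,0],"delta_rot":[0,0,0]}
  ],
  "grip": 75
}}

```text
clock: 10.15
position: [0.5004, 0.0723, 0.1214]
orientation: [2.253, 2.188, 0.001]
force: [-0.6, -0.3, -0.7]
width: 0.075
grip_force: 0.0
```

```bash
python3 snap.py top 2 200 400 160 290 4; python3 - <<'E'
from h import *
c=dict(np.load("pics/top2.npz"))
print("carB",pose(c,(278,312,236,275),.015,.034,.024))
print("A in trough",pose(c,(240,292,196,226),.026,.05,.036))
E
python3 to.py .436 -.0015 .12 5
```

```text
carB {'px': (np.float64(302.7), np.float64(253.9)), 'area': 41, 'mean': array([ 0.4421, -0.0268]), 'c': (0.4388, -0.0261), 'size': (43, 9), 'ang': 179.6, 'pca': np.float64(8.7)}
t 10.2 pos [0.4944 0.072  0.1208] w 75.1 gf 0.0 F [-6.8 -1.3 -1.1] q [ 0.14  0.26 -0.28  1.04  0.    1.74]
{'dp_now': array([-75.1, -56.2,   1.1]), 'dp_aft': array([-68.1, -64.6,   0.8]), 'turn': array([-0.0047,  0.0003, -0.1161]), 'psi': np.float64(-1.65)}Traceback (most recent call last):
  File "<stdin>", line 4, in <module>
  File "h.py", line 29, in pose
    if one: return rect(c,m,ztop)
                   ~~~~^^^^^^^^^^
  File "h.py", line 15, in rect
    n,l,s,_=cv2.connectedComponentsWithStats(mask.astype(np.uint8)); i=1+s[1:,4].argmax()
                                                                         ~~~~~~~~~~~~~~^^
ValueError: attempt to get argmax of an empty sequence
```

View pics/top2.png

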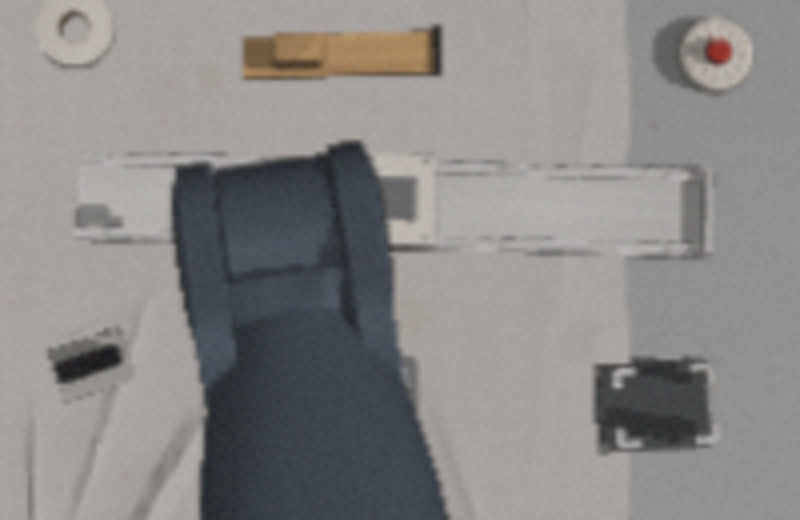

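The arm hides carrier A in this view. B's right edge at (413,375) is unchanged, so I'll go to B.

Request:
{"api": "move_arm", "payload": {
  "moves": [
    {"dp":[0,0,0],"delta_rot":[0,0,-0.058]},
    {"dp":[0,0,0],"delta_rot":[0,0,-0.058]},
    {"dp":[-17,-17,0],"delta_rot":[0,0,0]},
    {"dp":[-17,-17,0],"delta_rot":[0,0,0]},
    {"dp":[-17,-17,0],"delta_rot":[0,0,0]},
    {"dp":[-17,-13,0],"delta_rot":[0,0,0]},
    {"dp":[0,0,0],"delta_rot":[0,0,0]},
    {"dp":[0,0,0],"delta_rot":[0,0,0]},
    {"dp":[0,0,0],"delta_rot":[0,0,0]},
    {"dp":[0,0,0],"delta_rot":[0,0,0]}
  ],
  "grip": 85
}}

```text
clock: 11.45
position: [0.4434, -0.0007, 0.1207]
orientation: [-2.122, -2.317, 0.0]
force: [0.5, 0.3, 0.6]
width: 0.085
grip_force: 0.0
```

```bash
python3 to.py .436 -.0015 .0087 5;  python3 snap.py side 3 200 400 140 290 4; python3 - <<'E'
from h import *
s=dict(np.load("pics/side3.npz"));S=cloud(s);Z=S[...,2]
for nm,x,y,z0,z1,zt in (("B",.436,-.003,.017,.033,.024),("A",.581,.07,.028,.045,.036)):
    k=(abs(S[...,0]-x)<.045)&(abs(S[...,1]-y)<.05)&(Z>z0)&(Z<z1)
    print(nm,k.sum(),rect(s,k,zt))
E
```

```text
t 11.45 pos [ 0.4434 -0.0007  0.1207] w 85.0 gf 0.0 F [0.5 0.3 0.6] q [-0.    0.17 -0.4   1.   -0.    1.48]
{'dp_now': array([ -0.2,  -7.4, 112. ]), 'dp_aft': array([ -0.2,  -7.4, 112. ]), 'turn': array([-0.0001, -0.    ,  0.0004]), 'psi': np.float64(5.02)}
B 158 {'px': (np.float64(313.4), np.float64(223.7)), 'area': 158, 'mean': array([0.4337, 0.0017]), 'c': (0.4328, 0.0021), 'size': (66, 52), 'ang': 93.5, 'pca': np.float64(97.9)}
A 168 {'px': (np.float64(272.2), np.float64(210.5)), 'area': 146, 'mean': array([0.5767, 0.0739]), 'c': (0.5753, 0.0739), 'size': (65, 54), 'ang': 87.8, 'pca': np.float64(92.7)}
```

View pics/side3.png

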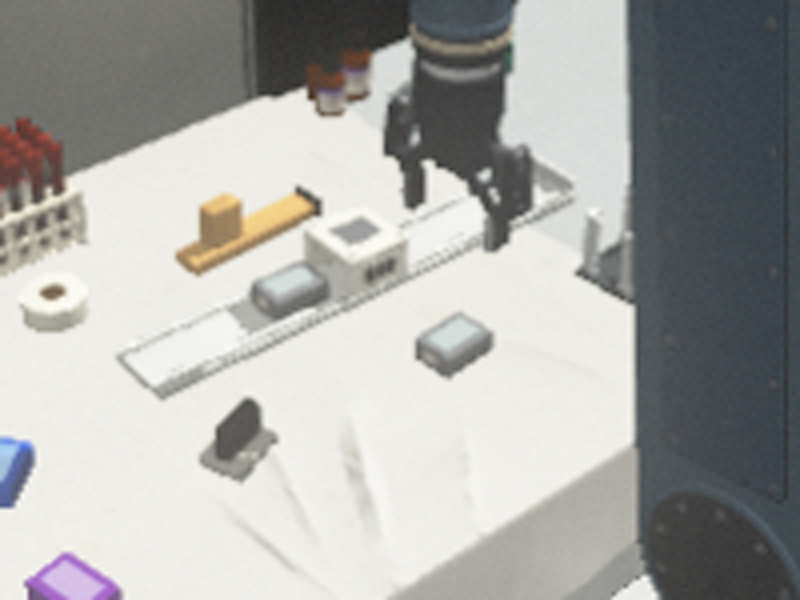

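Carrier A lies flat in the loading trough at (290,288), next to the housing, and B is at (455,343). Grasping B now.

Request:
{"api": "move_arm", "payload": {
  "moves": [
    {"dp":[-0.5,-6.5,10],"delta_rot":[0,0,0]},
    {"dp":[0,0,25],"delta_rot":[0,0,0]},
    {"dp":[0,0,25],"delta_rot":[0,0,0]},
    {"dp":[0,0,25],"delta_rot":[0,0,0]},
    {"dp":[0,0,15],"delta_rot":[0,0,0]},
    {"dp":[0,0,8],"delta_rot":[0,0,0]},
    {"dp":[0,0,3.5],"delta_rot":[0,0,0]},
    {"dp":[0,0,0],"delta_rot":[0,0,0]},
    {"dp":[0,0,0],"delta_rot":[0,0,0]},
    {"dp":[0,0,0],"delta_rot":[0,0,0]}
  ]
}}

```text
clock: 12.75
position: [0.437, -0.0021, 0.0097]
orientation: [2.122, 2.315, 0.001]
force: [0.1, -0.7, 0.0]
width: 0.0851
grip_force: 0.0
```

Request:
{"api": "move_arm", "payload": {
  "moves": [
    {"dp":[0,0,0],"delta_rot":[0,0,0]},
    {"dp":[0,0,0],"delta_rot":[0,0,0]},
    {"dp":[0,0,0],"delta_rot":[0,0,0]},
    {"dp":[0,0,0],"delta_rot":[0,0,0]},
    {"dp":[0,0,0],"delta_rot":[0,0,0]},
    {"dp":[0,0,0],"delta_rot":[0,0,0]},
    {"dp":[0,0,0],"delta_rot":[0,0,0]},
    {"dp":[0,0,-20],"delta_rot":[0,0,0]},
    {"dp":[0,0,-40],"delta_rot":[0,0,0]},
    {"dp":[0,0,-40],"delta_rot":[0,0,0.058]}
  ],
  "grip": 30,
  "squeeze": 60
}}

```text
clock: 14.0
position: [0.4362, -0.0021, 0.1102]
orientation: [-2.19, -2.252, 0.001]
force: [0.6, 0.4, -1.8]
width: 0.0427
grip_force: 61.6
```

```bash
python3 to.py .583 .142 .12 -1.66
```

```text
t 14.0 pos [ 0.4362 -0.0021  0.1102] w 42.7 gf 61.6 F [ 0.6  0.4 -1.8] q [-0.    0.17 -0.43  0.97 -0.    1.54]
{'dp_now': array([140. , 150.7, -10. ]), 'dp_aft': array([148.3, 142.6,  -9.8]), 'turn': array([-0.0011,  0.0001,  0.0568]), 'psi': np.float64(1.6)}
```

Request:
{"api": "move_arm", "payload": {
  "moves": [
    {"dp":[0,0,0],"delta_rot":[0,0,0.057]},
    {"dp":[37,35.5,0],"delta_rot":[0,0,0]},
    {"dp":[37,35.5,0],"delta_rot":[0,0,0]},
    {"dp":[37,35.5,0],"delta_rot":[0,0,0]},
    {"dp":[37,35.5,0],"delta_rot":[0,0,0]},
    {"dp":[0,0,20],"delta_rot":[0,0,0]},
    {"dp":[0,0,20],"delta_rot":[0,0,0]},
    {"dp":[0,0,10],"delta_rot":[0,0,0]},
    {"dp":[0,0,0],"delta_rot":[0,0,0]},
    {"dp":[0,0,0],"delta_rot":[0,0,0]}
  ]
}}

```text
clock: 15.25
position: [0.5832, 0.1418, 0.0601]
orientation: [2.252, 2.189, 0.001]
force: [-0.4, -0.4, -1.1]
width: 0.0423
grip_force: 61.7
```

```bash
python3 to.py .583 .142 .022 -1.66
```

```text
t 15.25 pos [0.5832 0.1418 0.0601] w 42.3 gf 61.7 F [-0.4 -0.4 -1.1] q [ 0.24  0.47 -0.13  0.98 -0.    1.84]
{'dp_now': array([ 0.2, -0.3, 38.1]), 'dp_aft': array([ 0.2, -0.2, 38.1]), 'turn': array([ 0.001 , -0.0002,  0.0007]), 'psi': np.float64(-1.62)}
```

Request:
{"api": "move_arm", "payload": {
  "moves": [
    {"dp":[0,0,10],"delta_rot":[0,0,0]},
    {"dp":[0,0,10],"delta_rot":[0,0,0]},
    {"dp":[0,0,7],"delta_rot":[0,0,0]},
    {"dp":[0,0,4],"delta_rot":[0,0,0]},
    {"dp":[0,0,3],"delta_rot":[0,0,0]},
    {"dp":[0,0,2],"delta_rot":[0,0,0]},
    {"dp":[0,0,1.5],"delta_rot":[0,0,0]},
    {"dp":[0,0,1],"delta_rot":[0,0,0]},
    {"dp":[0,0,0],"delta_rot":[0,0,0]},
    {"dp":[0,0,0],"delta_rot":[0,0,0]}
  ]
}}

```text
clock: 16.5
position: [0.5829, 0.1419, 0.0218]
orientation: [2.252, 2.19, 0.001]
force: [-2.6, -1.5, 7.4]
width: 0.0422
grip_force: 62.7
```

Request:
{"api": "move_arm", "payload": {
  "moves": [
    {"dp":[0,0,0],"delta_rot":[0,0,0]},
    {"dp":[0,0,0],"delta_rot":[0,0,0]},
    {"dp":[0,0,0],"delta_rot":[0,0,0]},
    {"dp":[0,0,0],"delta_rot":[0,0,0]},
    {"dp":[0,0,-5],"delta_rot":[0,0,0]},
    {"dp":[0,0,-25],"delta_rot":[0,0,0]},
    {"dp":[0,0,-40],"delta_rot":[0,0,0]},
    {"dp":[0,0,-40],"delta_rot":[0,0,0]},
    {"dp":[30,-40,-20],"delta_rot":[0,0,0]},
    {"dp":[50,-50,0],"delta_rot":[0,0,0]}
  ],
  "grip": 75
}}

```text
clock: 17.75
position: [0.5013, 0.2188, 0.1529]
orientation: [2.254, 2.186, 0.006]
force: [0.7, 1.0, 0.3]
width: 0.0748
grip_force: 0.0
```

```bash
cat > look.py <<'E'
from h import *
from bench import vision
import sys
c=vision.capture("top"); np.savez("pics/topL.npz",**c)
Q=dict(trough=(214,284,196,226,.027,.05,.036),unl=(311,372,198,226,.027,.05,.036),rib=(205,240,235,268,.03,.06,.044),hand=(240,330,155,185,.04,.075,.060),jig=(348,378,250,273,.025,.12,.06))
for k in sys.argv[1:]:
    b=Q[k]
    m=seg(c,b[:4],b[4],b[5]); n,l,s,_=cv2.connectedComponentsWithStats(m)
    for i in range(1,n):
        if s[i,4]>30: print(k,rect(c,l==i,b[6]))
E
python3 look.py trough hand rib; python3 to.py
```

```text
trough {'px': (np.float64(248.4), np.float64(209.2)), 'area': 281, 'mean': array([0.5811, 0.1414]), 'c': (0.5816, 0.1413), 'size': (59, 44), 'ang': 89.9, 'pca': np.float64(84.9)}
trough {'px': (np.float64(271.8), np.float64(209.8)), 'area': 278, 'mean': array([0.579 , 0.0688]), 'c': (0.5783, 0.0698), 'size': (59, 44), 'ang': 89.9, 'pca': np.float64(88.5)}
hand {'px': (np.float64(274.1), np.float64(171.4)), 'area': 98, 'mean': array([0.6953, 0.0615]), 'c': (0.6951, 0.0618), 'size': (37, 22), 'ang': 89.9, 'pca': np.float64(87.4)}
t 17.8 pos [0.4954 0.2231 0.1521] w 74.8 gf 0.0 F [-4.9  2.6 -1. ] q [ 0.42  0.31 -0.12  1.14  0.    2.02]
```

Both carriers lie flat in the trough, at 36 mm and about 72 mm apart. Next I'll measure the stick's yaw and go to its handle.

```bash
python3 - <<'E'
from h import *
c=dict(np.load("pics/topL.npz"))
m=cv2.morphologyEx(seg(c,(255,318,160,185),.007,.09),cv2.MORPH_OPEN,np.ones((3,3),np.uint8))
print(rect(c,m,.018))
hsv=cv2.cvtColor(c["image"],cv2.COLOR_RGB2HSV); b=np.zeros(m.shape,bool); b[155:190,250:325]=1
print(rect(c,b&(hsv[...,1]>100),.016))
E
python3 to.py .697 .0625 .13 1
```

```text
{'px': (np.float64(285.6), np.float64(173.0)), 'area': 556, 'mean': array([0.6976, 0.0251]), 'c': (0.6976, 0.0251), 'size': (157, 38), 'ang': 93.0, 'pca': np.float64(92.5)}
{'px': (np.float64(284.5), np.float64(173.3)), 'area': 433, 'mean': array([0.697 , 0.0286]), 'c': (0.6972, 0.0287), 'size': (149, 30), 'ang': 91.6, 'pca': np.float64(91.9)}
t 17.8 pos [0.4954 0.2231 0.1521] w 74.8 gf 0.0 F [-4.9  2.6 -1. ] q [ 0.42  0.31 -0.12  1.14  0.    2.02]
{'dp_now': array([-155.2,  205.8,   21.4]), 'dp_aft': array([-164. ,  198.8,   22.1]), 'turn': array([-0.0014, -0.0027, -0.0438]), 'psi': np.float64(-1.51)}
```

Request:
{"api": "move_arm", "payload": {
  "moves": [
    {"dp":[0,0,0],"delta_rot":[0,0,-0.064]},
    {"dp":[-34,39,0],"delta_rot":[0,0,0]},
    {"dp":[-34,39,0],"delta_rot":[0,0,0]},
    {"dp":[-34,39,0],"delta_rot":[0,0,0]},
    {"dp":[-34,39,0],"delta_rot":[0,0,0]},
    {"dp":[-30,37,0],"delta_rot":[0,0,0]},
    {"dp":[0,0,0],"delta_rot":[0,0,0]},
    {"dp":[0,0,0],"delta_rot":[0,0,0]},
    {"dp":[0,0,0],"delta_rot":[0,0,0]},
    {"dp":[0,0,0],"delta_rot":[0,0,0]}
  ]
}}

```text
clock: 19.05
position: [0.699, 0.0603, 0.1514]
orientation: [2.18, 2.262, 0.0]
force: [0.3, 1.1, 0.2]
width: 0.0746
grip_force: 0.0
```

```bash
python3 to.py .698 .0615 .021 2.2;  python3 snap.py side 4 200 400 140 290 4; python3 - <<'E'
from h import *
s=dict(np.load("pics/side4.npz"));S=cloud(s);Z=S[...,2]
k=(abs(S[...,0]-.693)<.05)&(abs(S[...,1]-.065)<.05)&(Z>.052)&(Z<.07); print(k.sum(),rect(s,k,.060))
E
```

```text
t 19.05 pos [0.699  0.0603 0.1514] w 74.6 gf 0.0 F [0.3 1.1 0.2] q [ 0.09  0.58  0.32  1.31 -0.    1.62]
{'dp_now': array([  1.2,  -1. , 130.4]), 'dp_aft': array([  1.2,  -1. , 130.4]), 'turn': array([ 0.0003,  0.    , -0.0012]), 'psi': np.float64(2.13)}
49 {'px': (np.float64(254.8), np.float64(190.8)), 'area': 49, 'mean': array([0.6923, 0.0657]), 'c': (0.6907, 0.0661), 'size': (45, 32), 'ang': 93.8, 'pca': np.float64(99.9)}
```

Request:
{"api": "move_arm", "payload": {
  "moves": [
    {"dp":[1,-1,30],"delta_rot":[0,0,0]},
    {"dp":[0,0,30],"delta_rot":[0,0,0]},
    {"dp":[0,0,30],"delta_rot":[0,0,0]},
    {"dp":[0,0,20],"delta_rot":[0,0,0]},
    {"dp":[0,0,12],"delta_rot":[0,0,0]},
    {"dp":[0,0,7],"delta_rot":[0,0,0]},
    {"dp":[0,0,0],"delta_rot":[0,0,0]},
    {"dp":[0,0,0],"delta_rot":[0,0,0]},
    {"dp":[0,0,0],"delta_rot":[0,0,0]},
    {"dp":[0,0,0],"delta_rot":[0,0,0]}
  ]
}}

```text
clock: 20.35
position: [0.6987, 0.0604, 0.0222]
orientation: [2.181, 2.261, 0.001]
force: [0.7, 0.5, 0.8]
width: 0.0748
grip_force: 0.0
```

Request:
{"api": "move_arm", "payload": {
  "moves": [
    {"dp":[0,0,0],"delta_rot":[0,0,0]},
    {"dp":[0,0,0],"delta_rot":[0,0,0]},
    {"dp":[0,0,0],"delta_rot":[0,0,0]},
    {"dp":[0,0,0],"delta_rot":[0,0,0]},
    {"dp":[0,0,0],"delta_rot":[0,0,0]},
    {"dp":[0,0,0],"delta_rot":[0,0,0]},
    {"dp":[0,0,0],"delta_rot":[0,0,0]},
    {"dp":[0,0,0],"delta_rot":[0,0,0]},
    {"dp":[0,0,0],"delta_rot":[0,0,0]},
    {"dp":[0,0,0],"delta_rot":[0,0,0]}
  ],
  "grip": 12,
  "squeeze": 100
}}

```text
clock: 21.6
position: [0.6986, 0.0604, 0.022]
orientation: [2.181, 2.261, 0.0]
force: [-0.0, -0.0, 5.2]
width: 0.0231
grip_force: 98.3
```

```bash
python3 to.py .589 .325 .11 -1.66
```

```text
t 21.6 pos [0.6986 0.0604 0.022 ] w 23.1 gf 98.3 F [-0.  -0.   5.2] q [ 0.09  0.65  0.12  1.03 -0.    1.62]
{'dp_now': array([ 268.4, -100. ,  -88.1]), 'dp_aft': array([ 261.3, -117.2,  -88. ]), 'turn': array([0.0002, 0.    , 0.065 ]), 'psi': np.float64(2.06)}
```

Request:
{"api": "move_arm", "payload": {
  "moves": [
    {"dp":[0,0,-30],"delta_rot":[0,0,0]},
    {"dp":[0,0,-30],"delta_rot":[0,0,0]},
    {"dp":[0,0,-28],"delta_rot":[0,0,0.065]},
    {"dp":[37,-17,0],"delta_rot":[0,0,0]},
    {"dp":[37,-17,0],"delta_rot":[0,0,0]},
    {"dp":[37,-17,0],"delta_rot":[0,0,0]},
    {"dp":[37,-17,0],"delta_rot":[0,0,0]},
    {"dp":[37,-17,0],"delta_rot":[0,0,0]},
    {"dp":[37,-17,0],"delta_rot":[0,0,0]},
    {"dp":[37,-15,0],"delta_rot":[0,0,0]}
  ]
}}

```text
clock: 22.85
position: [0.5879, 0.3236, 0.1089]
orientation: [-2.253, -2.189, 0.003]
force: [1.1, -0.2, -2.1]
width: 0.023
grip_force: 98.3
```

```bash
python3 to.py .589 .325 .035 -1.66; python3 look.py trough; python3 snap.py side 5 150 350 140 290 4
python3 - <<'E'
from h import *
c=dict(np.load("pics/topL.npz"))
hsv=cv2.cvtColor(c["image"],cv2.COLOR_RGB2HSV); b=np.zeros(hsv.shape[:2],bool); b[190:225,170:262]=1
print(rect(c,b&(hsv[...,1]>100)&(hsv[...,0]<30),.09))
E
```

```text
t 22.85 pos [0.5879 0.3236 0.1089] w 23.0 gf 98.3 F [ 1.1 -0.2 -2.1] q [ 0.5   0.55  0.15  1.18 -0.    2.1 ]
{'dp_now': array([ 1.5,  1.1, 73.9]), 'dp_aft': array([ 1.5,  1. , 73.9]), 'turn': array([-0.0014,  0.001 , -0.    ]), 'psi': np.float64(-1.66)}
trough {'px': (np.float64(248.5), np.float64(209.2)), 'area': 280, 'mean': array([0.5812, 0.1413]), 'c': (0.5816, 0.1413), 'size': (59, 44), 'ang': 89.9, 'pca': np.float64(84.3)}
trough {'px': (np.float64(271.8), np.float64(209.7)), 'area': 275, 'mean': array([0.5792, 0.0689]), 'c': (0.5783, 0.0698), 'size': (59, 44), 'ang': 89.9, 'pca': np.float64(90.4)}
{'px': (np.float64(207.6), np.float64(205.8)), 'area': 269, 'mean': array([0.586 , 0.2619]), 'c': (0.5857, 0.2629), 'size': (88, 28), 'ang': 86.6, 'pca': np.float64(85.2)}
```

View pics/side5.png

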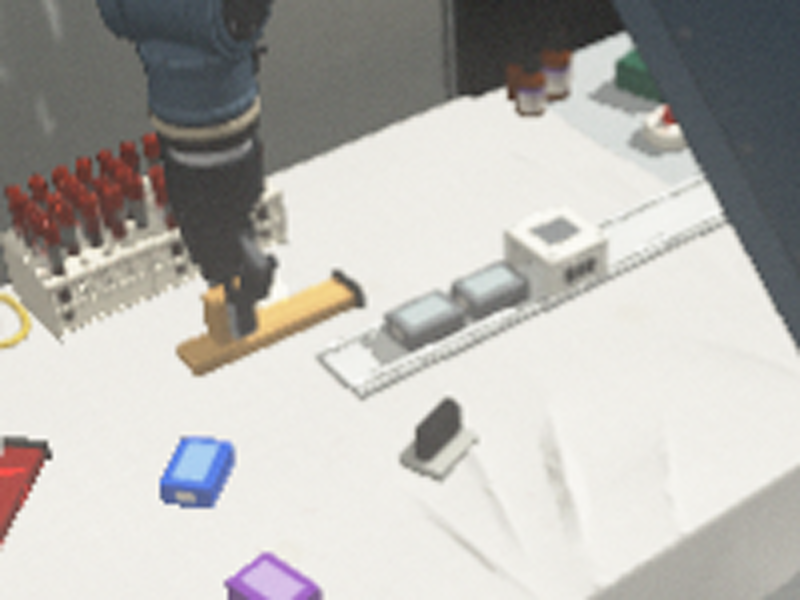

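The side view shows the stick held level with its tip at (350,290), behind the two carriers at (425,318) and (490,287). I'll lower it into the trough.

Request:
{"api": "move_arm", "payload": {
  "moves": [
    {"dp":[0,1.5,20],"delta_rot":[0,0,0]},
    {"dp":[0,0,20],"delta_rot":[0,0,0]},
    {"dp":[0,0,15],"delta_rot":[0,0,0]},
    {"dp":[0,0,8],"delta_rot":[0,0,0]},
    {"dp":[0,0,5],"delta_rot":[0,0,0]},
    {"dp":[0,0,3],"delta_rot":[0,0,0]},
    {"dp":[0,0,2],"delta_rot":[0,0,0]},
    {"dp":[0,0,0],"delta_rot":[0,0,0]},
    {"dp":[0,0,0],"delta_rot":[0,0,0]},
    {"dp":[0,0,0],"delta_rot":[0,0,0]}
  ]
}}

```text
clock: 24.2
position: [0.5907, 0.3227, 0.037]
orientation: [2.253, 2.189, 0.0]
force: [-0.1, 0.2, -1.8]
width: 0.0228
grip_force: 98.4
```

```bash
python3 to.py .582 .067 .035 -1.66; python3 snap.py side 6 150 350 140 290 4
```

```text
t 24.2 pos [0.5907 0.3227 0.037 ] w 22.8 gf 98.4 F [-0.1  0.2 -1.8] q [ 0.5   0.6   0.05  1.02 -0.    2.1 ]
{'dp_now': array([-255.8,   -1.3,    2. ]), 'dp_aft': array([-255.8,   -1.3,    2. ]), 'turn': array([ 0.0002, -0.0001,  0.    ]), 'psi': np.float64(-1.66)}
```

View pics/side6.png

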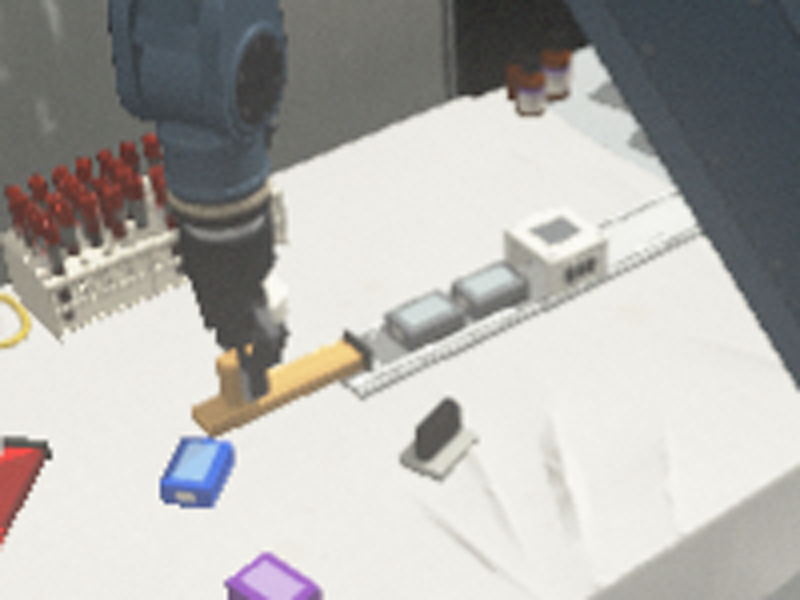

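The stick's tip is at (360,348), inside the open end of the trough and aligned with the row. I'll push along the trough.

Request:
{"api": "move_arm", "payload": {
  "moves": [
    {"dp":[-10,-1,1],"delta_rot":[0,0,0]},
    {"dp":[-12,0,0],"delta_rot":[0,0,0]},
    {"dp":[-12,0,0],"delta_rot":[0,0,0]},
    {"dp":[-12,0,0],"delta_rot":[0,0,0]},
    {"dp":[-12,0,0],"delta_rot":[0,0,0]},
    {"dp":[-12,0,0],"delta_rot":[0,0,0]},
    {"dp":[-12,0,0],"delta_rot":[0,0,0]},
    {"dp":[-12,0,0],"delta_rot":[0,0,0]},
    {"dp":[-12,0,0],"delta_rot":[0,0,0]},
    {"dp":[0,0,0],"delta_rot":[0,0,0]}
  ]
}}

```text
clock: 25.5
position: [0.5864, 0.2155, 0.0358]
orientation: [2.255, 2.187, -0.001]
force: [0.2, 0.2, -1.4]
width: 0.0229
grip_force: 98.2
```

Request:
{"api": "move_arm", "payload": {
  "moves": [
    {"dp":[-12,0,0],"delta_rot":[0,0,0]},
    {"dp":[-12,0,0],"delta_rot":[0,0,0]},
    {"dp":[-12,0,0],"delta_rot":[0,0,0]},
    {"dp":[-12,0,0],"delta_rot":[0,0,0]},
    {"dp":[-12,0,0],"delta_rot":[0,0,0]},
    {"dp":[-12,0,0],"delta_rot":[0,0,0]},
    {"dp":[-12,0,0],"delta_rot":[0,0,0]},
    {"dp":[-12,0,0],"delta_rot":[0,0,0]},
    {"dp":[-12,0,0],"delta_rot":[0,0,0]},
    {"dp":[0,0,0],"delta_rot":[0,0,0]}
  ]
}}

```text
clock: 26.75
position: [0.5832, 0.1075, 0.0357]
orientation: [2.255, 2.187, -0.001]
force: [0.3, -0.0, -3.0]
width: 0.0226
grip_force: 98.2
```

```bash
python3 to.py .582 .0635 .035 -1.66; python3 look.py trough unl; python3 snap.py side 7 200 400 140 290 4
```

```text
t 26.75 pos [0.5832 0.1075 0.0357] w 22.6 gf 98.2 F [ 0.3 -0.  -3. ] q [ 0.18  0.48 -0.18  0.92 -0.    1.78]
{'dp_now': array([-44.1,   0.1,   0.8]), 'dp_aft': array([-44.1,   0.1,   0.7]), 'turn': array([-0.0003,  0.0008, -0.0013]), 'psi': np.float64(-1.73)}
unl {'px': (np.float64(322.7), np.float64(211.2)), 'area': 359, 'mean': array([ 0.5741, -0.0895]), 'c': (0.5748, -0.0903), 'size': (75, 44), 'ang': 89.8, 'pca': np.float64(87.1)}
```

View pics/side7.png

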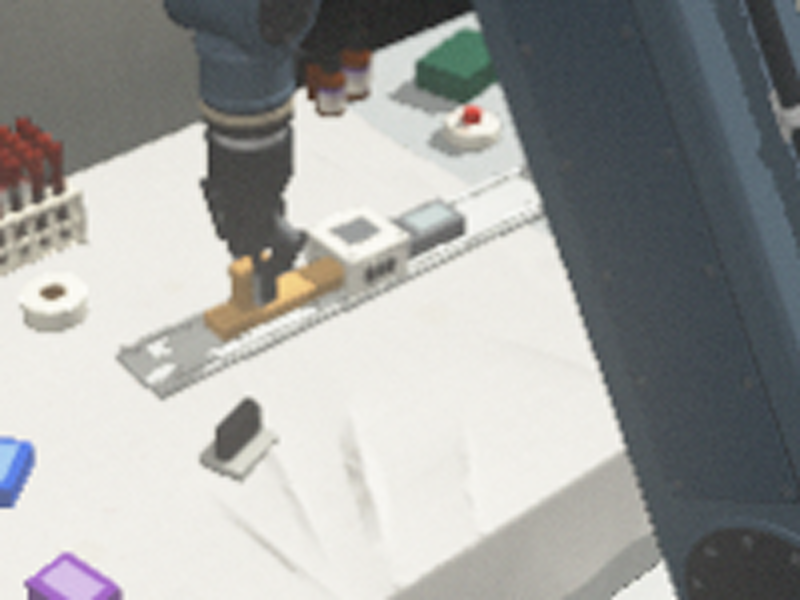

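The front carrier is out on the unloading side at (432,225) and the stick's shaft is entering the housing at (335,272). About 42 mm of push remains. I'll then draw the tip back inside the passage.

Request:
{"api": "move_arm", "payload": {
  "moves": [
    {"dp":[-8,0,0],"delta_rot":[0,0,0]},
    {"dp":[-8,0,0],"delta_rot":[0,0,0]},
    {"dp":[-8,0,0],"delta_rot":[0,0,0]},
    {"dp":[-8,0,0],"delta_rot":[0,0,0]},
    {"dp":[-6,0,0],"delta_rot":[0,0,0]},
    {"dp":[-4,0,0],"delta_rot":[0,0,0]},
    {"dp":[0,0,0],"delta_rot":[0,0,0]},
    {"dp":[0,0,0],"delta_rot":[0,0,0]},
    {"dp":[0,0,0],"delta_rot":[0,0,0]},
    {"dp":[0,0,0],"delta_rot":[0,0,0]}
  ]
}}

```text
clock: 28.1
position: [0.5822, 0.0669, 0.0358]
orientation: [2.253, 2.189, -0.0]
force: [0.1, 1.0, -1.7]
width: 0.0231
grip_force: 98.2
```

```bash
python3 to.py; python3 look.py unl; python3 snap.py top 8 270 390 180 240 6; python3 - <<'E'
from h import *
c=dict(np.load("pics/top8.npz"))
C=cloud(c); Z=cv2.medianBlur(C[...,2].astype(np.float32),3)
for v in (206,209,212,215): print(v,[(u,int(1000*Z[v,u])) for u in range(300,368,1)][4:22])
E
```

```text
t 28.1 pos [0.5822 0.0669 0.0358] w 23.1 gf 98.2 F [ 0.1  1.  -1.7] q [ 0.11  0.47 -0.2   0.91 -0.    1.71]
unl {'px': (np.float64(328.9), np.float64(211.3)), 'area': 523, 'mean': array([ 0.5739, -0.1087]), 'c': (0.5737, -0.1089), 'size': (113, 44), 'ang': 87.8, 'pca': np.float64(87.8)}
206 [(304, 57), (305, 55), (306, 55), (307, 55), (308, 47), (309, 36), (310, 33), (311, 33), (312, 35), (313, 37), (314, 35), (315, 36), (316, 35), (317, 36), (318, 36), (319, 36), (320, 36), (321, 36)]
209 [(304, 57), (305, 56), (306, 56), (307, 53), (308, 52), (309, 37), (310, 35), (311, 34), (312, 34), (313, 32), (314, 34), (315, 34), (316, 34), (317, 36), (318, 34), (319, 36), (320, 34), (321, 38)]
212 [(304, 58), (305, 59), (306, 59), (307, 59), (308, 57), (309, 38), (310, 37), (311, 38), (312, 37), (313, 36), (314, 33), (315, 33), (316, 33), (317, 35), (318, 36), (319, 37), (320, 36), (321, 35)]
215 [(304, 55), (305, 57), (306, 60), (307, 60), (308, 55), (309, 34), (310, 32), (311, 34), (312, 34), (313, 35), (314, 37), (315, 37), (316, 37), (317, 37), (318, 35), (319, 35), (320, 36), (321, 37)]
```

View pics/top8.png

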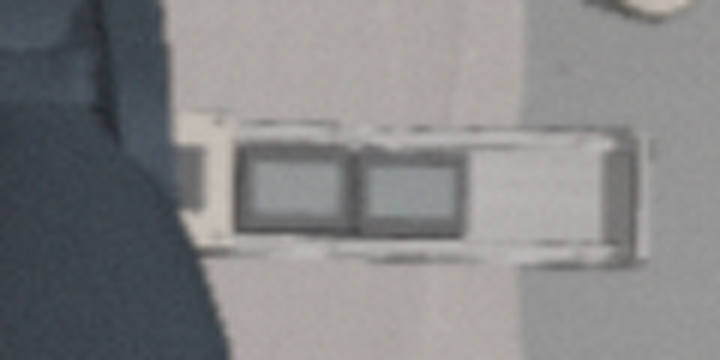

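The two carriers are in contact at crop (297,188) and (413,193). The rear face sits right at the housing's exit edge (235,188). I'll push about 6 mm more, then retract the tip 20 mm into the passage.

Request:
{"api": "move_arm", "payload": {
  "moves": [
    {"dp":[-2,0,0],"delta_rot":[0,0,0]},
    {"dp":[-2,0,0],"delta_rot":[0,0,0]},
    {"dp":[-2,0,0],"delta_rot":[0,0,0]},
    {"dp":[-0.5,0,0],"delta_rot":[0,0,0]},
    {"dp":[0,0,0],"delta_rot":[0,0,0]},
    {"dp":[0,0,0],"delta_rot":[0,0,0]},
    {"dp":[5,0,0],"delta_rot":[0,0,0]},
    {"dp":[5,0,0],"delta_rot":[0,0,0]},
    {"dp":[0,0,0],"delta_rot":[0,0,0]},
    {"dp":[0,0,0],"delta_rot":[0,0,0]}
  ]
}}

```text
clock: 29.45
position: [0.5822, 0.0704, 0.0358]
orientation: [2.253, 2.189, -0.0]
force: [-0.2, -0.4, -1.8]
width: 0.0233
grip_force: 98.2
```

```bash
python3 to.py; python3 look.py unl; python3 - <<'E'
from h import *
c=dict(np.load("pics/topL.npz"))
C=cloud(c); Z=cv2.medianBlur(C[...,2].astype(np.float32),3)
for v in (207,211,215): print(v,[(u,int(1000*Z[v,u])) for u in range(306,318)])
print(onplane(c,[[309,211],[310,211],[311,211],[312,211]],.036)[:,1], onplane(c,[[308.5,211]],.056))
E
```

```text
t 29.45 pos [0.5822 0.0704 0.0358] w 23.3 gf 98.2 F [-0.2 -0.4 -1.8] q [ 0.12  0.47 -0.19  0.91 -0.    1.72]
unl {'px': (np.float64(330.1), np.float64(211.3)), 'area': 534, 'mean': array([ 0.5737, -0.1125]), 'c': (0.5734, -0.1134), 'size': (116, 45), 'ang': 87.7, 'pca': np.float64(88.7)}
207 [(306, 55), (307, 55), (308, 54), (309, 17), (310, 14), (311, 15), (312, 36), (313, 39), (314, 38), (315, 38), (316, 35), (317, 37)]
211 [(306, 56), (307, 56), (308, 56), (309, 13), (310, 12), (311, 13), (312, 36), (313, 37), (314, 37), (315, 36), (316, 35), (317, 35)]
215 [(306, 57), (307, 54), (308, 54), (309, 9), (310, 9), (311, 18), (312, 35), (313, 39), (314, 37), (315, 37), (316, 35), (317, 35)]
[-0.04663799 -0.04975025 -0.05286291 -0.05597596] [[ 0.57296551 -0.04375154  0.056     ]]
```

The deck is now visible between the housing and the carriers, so they are clear by about 9 mm and the tip is back inside the passage. I'll hold briefly, then withdraw the stick and take it back to the bench.

Request:
{"api": "move_arm", "payload": {
  "moves": [
    {"dp":[6,0,0],"delta_rot":[0,0,0]},
    {"dp":[0,0,0],"delta_rot":[0,0,0]},
    {"dp":[0,0,0],"delta_rot":[0,0,0]},
    {"dp":[10,0,0],"delta_rot":[0,0,0]},
    {"dp":[16,0,0],"delta_rot":[0,0,0]},
    {"dp":[16,0,0],"delta_rot":[0,0,0]},
    {"dp":[16,0,0],"delta_rot":[0,0,0]},
    {"dp":[16,0,0],"delta_rot":[0,0,0]},
    {"dp":[20,0,0],"delta_rot":[0,0,0]},
    {"dp":[20,0,0],"delta_rot":[0,0,0]}
  ]
}}

```text
clock: 30.75
position: [0.5858, 0.1917, 0.0358]
orientation: [2.253, 2.189, 0.0]
force: [-0.6, -0.3, -0.9]
width: 0.0227
grip_force: 98.2
```

Request:
{"api": "move_arm", "payload": {
  "moves": [
    {"dp":[0,0,-20],"delta_rot":[0,0,0]},
    {"dp":[0,0,-30],"delta_rot":[0,0,0]},
    {"dp":[0,0,-30],"delta_rot":[0,0,0]},
    {"dp":[0,0,-10],"delta_rot":[0,0,-0.06]},
    {"dp":[0,28,0],"delta_rot":[0,0,0]},
    {"dp":[-20,28,0],"delta_rot":[0,0,0]},
    {"dp":[-30,28,0],"delta_rot":[0,0,0]},
    {"dp":[-30,28,0],"delta_rot":[0,0,0]},
    {"dp":[-20,0,0],"delta_rot":[0,0,0]},
    {"dp":[0,0,0],"delta_rot":[0,0,0]}
  ]
}}

```text
clock: 32.0
position: [0.7003, 0.0929, 0.1254]
orientation: [-2.188, -2.253, 0.002]
force: [0.1, 0.2, -1.8]
width: 0.023
grip_force: 98.6
```

```bash
python3 to.py .695 .065 .0225 1.8; python3 look.py unl rib
```

```text
t 32.0 pos [0.7003 0.0929 0.1254] w 23.0 gf 98.6 F [ 0.1  0.2 -1.8] q [ 0.13  0.6   0.29  1.26 -0.    1.67]
{'dp_now': array([-27.7,  -6. , 102.9]), 'dp_aft': array([-27.7,  -6.2, 102.9]), 'turn': array([-0.0012,  0.0002, -0.0022]), 'psi': np.float64(1.68)}
unl {'px': (np.float64(330.3), np.float64(211.4)), 'area': 534, 'mean': array([ 0.5737, -0.1129]), 'c': (0.5733, -0.1134), 'size': (116, 45), 'ang': 87.7, 'pca': np.float64(88.3)}
rib {'px': (np.float64(221.7), np.float64(250.4)), 'area': 86, 'mean': array([0.4533, 0.2231]), 'c': (0.4533, 0.2227), 'size': (50, 16), 'ang': 108.3, 'pca': np.float64(108.7)}
```

Request:
{"api": "move_arm", "payload": {
  "moves": [
    {"dp":[-14,0,20],"delta_rot":[0,0,0]},
    {"dp":[-14,0,25],"delta_rot":[0,0,0]},
    {"dp":[0,0,25],"delta_rot":[0,0,0]},
    {"dp":[0,0,15],"delta_rot":[0,0,0]},
    {"dp":[0,0,8],"delta_rot":[0,0,0]},
    {"dp":[0,0,5],"delta_rot":[0,0,0]},
    {"dp":[0,0,3],"delta_rot":[0,0,0]},
    {"dp":[0,0,1.5],"delta_rot":[0,0,0]},
    {"dp":[0,0,0],"delta_rot":[0,0,0]},
    {"dp":[0,0,0],"delta_rot":[0,0,0]}
  ]
}}

```text
clock: 33.3
position: [0.7018, 0.0657, 0.0236]
orientation: [2.187, 2.255, 0.0]
force: [-0.4, 0.8, -1.4]
width: 0.0229
grip_force: 98.7
```

```bash
python3 to.py .700 .065 .022 1.8
```

```text
t 33.3 pos [0.7018 0.0657 0.0236] w 22.9 gf 98.7 F [-0.4  0.8 -1.4] q [ 0.09  0.66  0.13  1.04 -0.    1.63]
{'dp_now': array([-0.6, -1.8,  1.6]), 'dp_aft': array([-0.6, -1.8,  1.6]), 'turn': array([ 0.0003,  0.0001, -0.0005]), 'psi': np.float64(1.77)}
```

Request:
{"api": "move_arm", "payload": {
  "moves": [
    {"dp":[0,0,0.8],"delta_rot":[0,0,0]},
    {"dp":[0,0,0.8],"delta_rot":[0,0,0]},
    {"dp":[0,0,0],"delta_rot":[0,0,0]},
    {"dp":[0,0,0],"delta_rot":[0,0,0]},
    {"dp":[0,0,0],"delta_rot":[0,0,0]},
    {"dp":[0,0,0],"delta_rot":[0,0,0]},
    {"dp":[0,0,0],"delta_rot":[0,0,0]},
    {"dp":[0,0,0],"delta_rot":[0,0,0]},
    {"dp":[0,0,0],"delta_rot":[0,0,0]},
    {"dp":[0,0,0],"delta_rot":[0,0,0]}
  ]
}}

```text
clock: 34.55
position: [0.7017, 0.0657, 0.022]
orientation: [2.187, 2.255, 0.0]
force: [-1.9, -0.4, 5.3]
width: 0.023
grip_force: 99.4
```

Request:
{"api": "move_arm", "payload": {
  "moves": [
    {"dp":[0,0,0],"delta_rot":[0,0,0]},
    {"dp":[0,0,0],"delta_rot":[0,0,0]},
    {"dp":[0,0,0],"delta_rot":[0,0,0]},
    {"dp":[0,0,0],"delta_rot":[0,0,0]},
    {"dp":[0,0,0],"delta_rot":[0,0,0]},
    {"dp":[0,0,-20],"delta_rot":[0,0,0]},
    {"dp":[0,0,-40],"delta_rot":[0,0,0]},
    {"dp":[0,0,-40],"delta_rot":[0,0,0]},
    {"dp":[0,0,-40],"delta_rot":[0,0,0]},
    {"dp":[0,-30,0],"delta_rot":[0,0,0.06]}
  ],
  "grip": 70,
  "squeeze": 60
}}

```text
clock: 35.8
position: [0.6748, 0.065, 0.1653]
orientation: [2.251, 2.184, 0.009]
force: [-0.7, -0.6, -0.5]
width: 0.0698
grip_force: 0.0
```

```bash
python3 look.py unl; python3 to.py .573 -.137 .12 -1.66; python3 - <<'E'
from h import *
c=dict(np.load("pics/topL.npz"))
# jig posts tops only
m=seg(c,(343,385,246,277),.058,.09); n,l,s,ce=cv2.connectedComponentsWithStats(m)
P=[onplane(c,ce[i],.070)[0] for i in range(1,n) if s[i,4]>5]; print(np.round(P,4),s[1:,4])
r=pose(c,(343,385,246,277),.058,.09,.070,False); print(r)
# base edges from colour
E
```

```text
unl {'px': (np.float64(331.2), np.float64(211.1)), 'area': 500, 'mean': array([ 0.5744, -0.116 ]), 'c': (0.5736, -0.1131), 'size': (117, 46), 'ang': 86.7, 'pca': np.float64(86.4)}
t 35.85 pos [0.6691 0.0648 0.1636] w 70.1 gf 0.0 F [-1.4 -0.7 -0.9] q [ 0.1   0.52  0.24  1.3  -0.    1.7 ]
{'dp_now': array([-204.9,  -89.3,   43.5]), 'dp_aft': array([-204.5,  -90.2,   43.6]), 'turn': array([ 0.0007, -0.0001, -0.0047]), 'psi': np.float64(-1.93)}
[[ 0.4447 -0.2457  0.07  ]
 [ 0.442  -0.1804  0.07  ]
 [ 0.3932 -0.1829  0.07  ]
 [ 0.3954 -0.2489  0.07  ]] [15 19 17 18]
{'n': 69, 'mean': array([ 0.4184, -0.2131]), 'c': (0.4188, -0.2149), 'size': (80, 58), 'ang': 92.5}
```

Request:
{"api": "move_arm", "payload": {
  "moves": [
    {"dp":[-35,-15,0],"delta_rot":[0,0,0]},
    {"dp":[-35,-15,0],"delta_rot":[0,0,0]},
    {"dp":[-35,-15,0],"delta_rot":[0,0,0]},
    {"dp":[-35,-15,0],"delta_rot":[0,0,0]},
    {"dp":[-35,-15,0],"delta_rot":[0,0,0]},
    {"dp":[-35,-14,0],"delta_rot":[0,0,0]},
    {"dp":[0,0,20],"delta_rot":[0,0,0]},
    {"dp":[0,0,20],"delta_rot":[0,0,0]},
    {"dp":[0,0,0],"delta_rot":[0,0,0]},
    {"dp":[0,0,0],"delta_rot":[0,0,0]}
  ],
  "grip": 85
}}

```text
clock: 37.1
position: [0.5769, -0.1425, 0.1224]
orientation: [2.253, 2.189, 0.0]
force: [0.2, -0.9, 0.3]
width: 0.0851
grip_force: 0.0
```

```bash
python3 to.py .5748 -.142 .021 -1.66; python3 look.py hand
```

```text
t 37.1 pos [ 0.5769 -0.1425  0.1224] w 85.1 gf 0.0 F [ 0.2 -0.9  0.3] q [-0.24  0.41 -0.05  1.11 -0.    1.36]
{'dp_now': array([  0.5,  -2.2, 101.4]), 'dp_aft': array([  0.4,  -2.1, 101.4]), 'turn': array([0.0005, 0.0002, 0.0002]), 'psi': np.float64(-1.65)}
hand {'px': (np.float64(273.0), np.float64(170.5)), 'area': 100, 'mean': array([0.6982, 0.0649]), 'c': (0.6982, 0.0649), 'size': (37, 22), 'ang': 89.9, 'pca': np.float64(89.9)}
```

Request:
{"api": "move_arm", "payload": {
  "moves": [
    {"dp":[0,-2,25],"delta_rot":[0,0,0]},
    {"dp":[0,0,25],"delta_rot":[0,0,0]},
    {"dp":[0,0,25],"delta_rot":[0,0,0]},
    {"dp":[0,0,15],"delta_rot":[0,0,0]},
    {"dp":[0,0,7],"delta_rot":[0,0,0]},
    {"dp":[0,0,4],"delta_rot":[0,0,0]},
    {"dp":[0,0,0],"delta_rot":[0,0,0]},
    {"dp":[0,0,0],"delta_rot":[0,0,0]},
    {"dp":[0,0,0],"delta_rot":[0,0,0]},
    {"dp":[0,0,0],"delta_rot":[0,0,0]}
  ]
}}

```text
clock: 38.4
position: [0.5748, -0.1425, 0.021]
orientation: [2.253, 2.189, 0.0]
force: [0.7, -0.4, 0.3]
width: 0.0849
grip_force: 0.0
```

Request:
{"api": "move_arm", "payload": {
  "moves": [
    {"dp":[0,0,0],"delta_rot":[0,0,0]},
    {"dp":[0,0,0],"delta_rot":[0,0,0]},
    {"dp":[0,0,0],"delta_rot":[0,0,0]},
    {"dp":[0,0,0],"delta_rot":[0,0,0]},
    {"dp":[0,0,0],"delta_rot":[0,0,0]},
    {"dp":[0,0,0],"delta_rot":[0,0,0]},
    {"dp":[0,0,0],"delta_rot":[0,0,0]},
    {"dp":[0,0,0],"delta_rot":[0,0,0]},
    {"dp":[0,0,-5],"delta_rot":[0,0,0]},
    {"dp":[0,0,-5],"delta_rot":[0,0,0]}
  ],
  "grip": 30,
  "squeeze": 60
}}

```text
clock: 39.65
position: [0.5744, -0.1424, 0.0307]
orientation: [-2.253, -2.189, 0.001]
force: [0.4, 0.1, -1.5]
width: 0.0427
grip_force: 60.9
```

```bash
python3 to.py .4208 -.2135 .15 2.1
```

```text
t 39.65 pos [ 0.5744 -0.1424  0.0307] w 42.7 gf 60.9 F [ 0.4  0.1 -1.5] q [-0.24  0.48 -0.19  0.9  -0.    1.36]
{'dp_now': array([ -75.5, -151.6, -119.2]), 'dp_aft': array([ -65.4, -156.1, -119.3]), 'turn': array([-0.0006, -0.    , -0.0657]), 'psi': np.float64(-1.66)}
```

Request:
{"api": "move_arm", "payload": {
  "moves": [
    {"dp":[0,0,-30],"delta_rot":[0,0,0]},
    {"dp":[0,0,-40],"delta_rot":[0,0,0]},
    {"dp":[0,0,-40],"delta_rot":[0,0,0]},
    {"dp":[0,0,-9],"delta_rot":[0,0,-0.066]},
    {"dp":[-16,-39,0],"delta_rot":[0,0,0]},
    {"dp":[-16,-39,0],"delta_rot":[0,0,0]},
    {"dp":[-16,-39,0],"delta_rot":[0,0,0]},
    {"dp":[-17,-39,0],"delta_rot":[0,0,0]},
    {"dp":[0,0,0],"delta_rot":[0,0,0]},
    {"dp":[0,0,0],"delta_rot":[0,0,0]}
  ]
}}

```text
clock: 40.9
position: [0.4217, -0.2133, 0.1501]
orientation: [2.18, 2.261, 0.001]
force: [-0.6, -0.1, -0.8]
width: 0.0426
grip_force: 61.5
```

```bash
python3 to.py .4208 -.2135 .085 2.1; python3 look.py unl; python3 snap.py side 9 260 420 130 250 5; python3 - <<'E'
from h import *
c=dict(np.load("pics/topL.npz")); a=c["image"][170:290,290:410,::-1]
cv2.imwrite("pics/top9.png",cv2.resize(a,None,fx=4,fy=4,interpolation=cv2.INTER_CUBIC))
b=cv2.imread("pics/side9.png"); t=cv2.imread("pics/top9.png")
o=np.zeros((480,1120,3),np.uint8); o=np.hstack([cv2.resize(b,(640,480)),t]); cv2.imwrite("pics/both9.png",cv2.resize(o,(800,343)))
E
```

```text
t 40.9 pos [ 0.4217 -0.2133  0.1501] w 42.6 gf 61.5 F [-0.6 -0.1 -0.8] q [-0.47  0.19 -0.29  1.09  0.    1.07]
{'dp_now': array([-0.1, -0.9, 65.1]), 'dp_aft': array([-0.1, -0.9, 65.1]), 'turn': array([ 0.001 ,  0.0004, -0.0002]), 'psi': np.float64(2.09)}
unl {'px': (np.float64(320.9), np.float64(211.2)), 'area': 270, 'mean': array([ 0.5743, -0.0837]), 'c': (0.5748, -0.0841), 'size': (56, 44), 'ang': 89.5, 'pca': np.float64(83.0)}
```

View pics/both9.png

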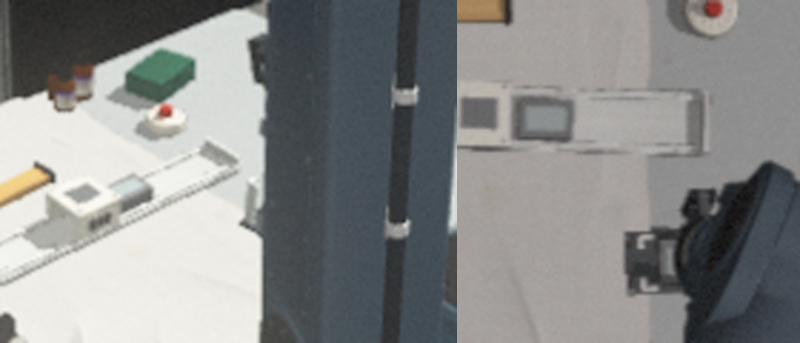

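The right panel (top view) shows carrier A's end inside the jig outline at (665,262), while the side view is blocked by the arm. B is still in the trough at (545,118). I'll descend into the pocket gradually and watch the force.

Request:
{"api": "move_arm", "payload": {
  "moves": [
    {"dp":[0.2,-1.2,20],"delta_rot":[0,0,0]},
    {"dp":[0,0,25],"delta_rot":[0,0,0]},
    {"dp":[0,0,15],"delta_rot":[0,0,0]},
    {"dp":[0,0,5],"delta_rot":[0,0,0]},
    {"dp":[0,0,3],"delta_rot":[0,0,0]},
    {"dp":[0,0,3],"delta_rot":[0,0,0]},
    {"dp":[0,0,3],"delta_rot":[0,0,0]},
    {"dp":[0,0,3],"delta_rot":[0,0,0]},
    {"dp":[0,0,0],"delta_rot":[0,0,0]},
    {"dp":[0,0,0],"delta_rot":[0,0,0]}
  ]
}}

```text
clock: 42.25
position: [0.42, -0.2132, 0.0728]
orientation: [2.18, 2.262, -0.0]
force: [-0.9, -0.7, -1.9]
width: 0.0423
grip_force: 61.4
```

```bash
python3 to.py .4205 -.2131 .017 2.1; python3 -c "
from bench import telemetry;print(telemetry.read_state()['wrist_torque'].round(2))"
```

```text
t 42.25 pos [ 0.42   -0.2132  0.0728] w 42.3 gf 61.4 F [-0.9 -0.7 -1.9] q [-0.47  0.26 -0.42  0.89 -0.    1.06]
{'dp_now': array([ 0.1,  0.5, 55.8]), 'dp_aft': array([ 0.1,  0.5, 55.8]), 'turn': array([0.    , 0.0004, 0.0002]), 'psi': np.float64(2.11)}
[-0.39 -0.06 -0.04]
```

Already 6 mm below the post tops with no contact. Continuing down.

Request:
{"api": "move_arm", "payload": {
  "moves": [
    {"dp":[0,0.5,6],"delta_rot":[0,0,0]},
    {"dp":[0,0,6],"delta_rot":[0,0,0]},
    {"dp":[0,0,6],"delta_rot":[0,0,0]},
    {"dp":[0,0,6],"delta_rot":[0,0,0]},
    {"dp":[0,0,6],"delta_rot":[0,0,0]},
    {"dp":[0,0,6],"delta_rot":[0,0,0]},
    {"dp":[0,0,6],"delta_rot":[0,0,0]},
    {"dp":[0,0,6],"delta_rot":[0,0,0]},
    {"dp":[0,0,0],"delta_rot":[0,0,0]},
    {"dp":[0,0,0],"delta_rot":[0,0,0]}
  ]
}}

```text
clock: 43.5
position: [0.4204, -0.2132, 0.0243]
orientation: [2.18, 2.262, -0.001]
force: [0.9, -4.4, -5.0]
width: 0.0421
grip_force: 61.3
```

Request:
{"api": "move_arm", "payload": {
  "moves": [
    {"dp":[0,0,2],"delta_rot":[0,0,0]},
    {"dp":[0,0,2],"delta_rot":[0,0,0]},
    {"dp":[0,0,2],"delta_rot":[0,0,0]},
    {"dp":[0,0,1],"delta_rot":[0,0,0]},
    {"dp":[0,0,0.5],"delta_rot":[0,0,0]},
    {"dp":[0,0,0],"delta_rot":[0,0,0]},
    {"dp":[0,0,0],"delta_rot":[0,0,0]},
    {"dp":[0,0,0],"delta_rot":[0,0,0]},
    {"dp":[0,0,0],"delta_rot":[0,0,0]},
    {"dp":[0,0,0],"delta_rot":[0,0,0]}
  ]
}}

```text
clock: 44.75
position: [0.4206, -0.2132, 0.0172]
orientation: [2.18, 2.262, -0.0]
force: [1.4, -4.2, 1.4]
width: 0.0425
grip_force: 62.1
```

The carrier is at the pocket floor. The −y force shows it rubbing the +y post, so the pocket centre is about 2 mm further to −y. Releasing.

Request:
{"api": "move_arm", "payload": {
  "moves": [
    {"dp":[0,0,0],"delta_rot":[0,0,0]},
    {"dp":[0,0,0],"delta_rot":[0,0,0]},
    {"dp":[0,0,0],"delta_rot":[0,0,0]},
    {"dp":[0,0,0],"delta_rot":[0,0,0]},
    {"dp":[0,0,-5],"delta_rot":[0,0,0]},
    {"dp":[0,0,-20],"delta_rot":[0,0,0]},
    {"dp":[0,0,-40],"delta_rot":[0,0,0]},
    {"dp":[0,0,-40],"delta_rot":[0,0,0]},
    {"dp":[20,30,-20],"delta_rot":[0,0,0.033]},
    {"dp":[30,30,0],"delta_rot":[0,0,0.033]}
  ],
  "grip": 70
}}

```text
clock: 46.0
position: [0.4813, -0.1621, 0.1447]
orientation: [2.254, 2.183, 0.003]
force: [0.2, -0.4, 0.4]
width: 0.0699
grip_force: 0.0
```

```bash
python3 to.py .5764 -.083 .12 -1.66; cat > jig.py <<'E'
from h import *
from bench import vision
import sys
zt=float(sys.argv[1]); c=vision.capture("top"); np.savez("pics/topJ.npz",**c)
m=seg(c,(343,385,246,277),zt-.009,zt+.009)
n,l,s,ce=cv2.connectedComponentsWithStats(m)
print([rect(c,l==i,zt) for i in range(1,n) if s[i,4]>60])
p=seg(c,(343,385,246,277),.06,.09); n,l,s,ce=cv2.connectedComponentsWithStats(p)
print("posts",[(onplane(c,ce[i],.070)[0,:2].round(4),s[i,4]) for i in range(1,n) if s[i,4]>4])
E
python3 jig.py .032
```

```text
t 46.0 pos [ 0.4813 -0.1621  0.1447] w 69.9 gf 0.0 F [ 0.2 -0.4  0.4] q [-0.32  0.25 -0.22  1.09 -0.    1.28]
{'dp_now': array([82.2, 92.4, 25. ]), 'dp_aft': array([81.9, 92.7, 24.7]), 'turn': array([ 0.0041,  0.0014, -0.003 ]), 'psi': np.float64(-1.83)}
[]
posts []
```

Request:
{"api": "move_arm", "payload": {
  "moves": [
    {"dp":[20,22,0],"delta_rot":[0,0,0]},
    {"dp":[20,22,0],"delta_rot":[0,0,0]},
    {"dp":[20,22,0],"delta_rot":[0,0,0]},
    {"dp":[20,22,0],"delta_rot":[0,0,0]},
    {"dp":[0,0,20],"delta_rot":[0,0,0]},
    {"dp":[0,0,0],"delta_rot":[0,0,0]},
    {"dp":[0,0,0],"delta_rot":[0,0,0]},
    {"dp":[0,0,0],"delta_rot":[0,0,0]},
    {"dp":[0,0,0],"delta_rot":[0,0,0]},
    {"dp":[0,0,0],"delta_rot":[0,0,0]}
  ],
  "grip": 85
}}

```text
clock: 47.3
position: [0.5699, -0.0846, 0.1225]
orientation: [2.253, 2.188, 0.0]
force: [1.0, 0.9, 0.9]
width: 0.085
grip_force: 0.0
```

```bash
python3 to.py .5764 -.083 .021 -1.66; python3 jig.py .032
```

```text
t 47.3 pos [ 0.5699 -0.0846  0.1225] w 85.0 gf 0.0 F [1.  0.9 0.9] q [-0.15  0.38 -0.09  1.1  -0.    1.45]
{'dp_now': array([  1.8,   6.5, 101.6]), 'dp_aft': array([  1.7,   6.5, 101.5]), 'turn': array([ 0.0004,  0.0002, -0.0003]), 'psi': np.float64(-1.68)}
[]
posts [(array([ 0.445 , -0.2444]), np.int32(17)), (array([ 0.3948, -0.2472]), np.int32(20))]
```

Request:
{"api": "move_arm", "payload": {
  "moves": [
    {"dp":[1.5,6.5,25],"delta_rot":[0,0,0]},
    {"dp":[0,0,25],"delta_rot":[0,0,0]},
    {"dp":[0,0,25],"delta_rot":[0,0,0]},
    {"dp":[0,0,15],"delta_rot":[0,0,0]},
    {"dp":[0,0,7],"delta_rot":[0,0,0]},
    {"dp":[0,0,4.5],"delta_rot":[0,0,0]},
    {"dp":[0,0,0],"delta_rot":[0,0,0]},
    {"dp":[0,0,0],"delta_rot":[0,0,0]},
    {"dp":[0,0,0],"delta_rot":[0,0,0]},
    {"dp":[0,0,0],"delta_rot":[0,0,0]}
  ]
}}

```text
clock: 48.6
position: [0.5765, -0.0831, 0.021]
orientation: [2.253, 2.189, 0.0]
force: [-1.5, -0.2, 0.5]
width: 0.0851
grip_force: 0.0
```

Request:
{"api": "move_arm", "payload": {
  "moves": [
    {"dp":[0,0,0],"delta_rot":[0,0,0]},
    {"dp":[0,0,0],"delta_rot":[0,0,0]},
    {"dp":[0,0,0],"delta_rot":[0,0,0]},
    {"dp":[0,0,0],"delta_rot":[0,0,0]},
    {"dp":[0,0,0],"delta_rot":[0,0,0]},
    {"dp":[0,0,0],"delta_rot":[0,0,0]},
    {"dp":[0,0,0],"delta_rot":[0,0,0]},
    {"dp":[0,0,0],"delta_rot":[0,0,0]},
    {"dp":[0,0,-5],"delta_rot":[0,0,0]},
    {"dp":[0,0,-5],"delta_rot":[0,0,0]}
  ],
  "grip": 30,
  "squeeze": 60
}}

```text
clock: 49.85
position: [0.5761, -0.0831, 0.0307]
orientation: [-2.253, -2.189, 0.001]
force: [-0.5, -0.2, -1.4]
width: 0.0428
grip_force: 61.2
```

```bash
python3 to.py .4206 -.2155 .15 2.1
```

```text
t 49.85 pos [ 0.5761 -0.0831  0.0307] w 42.8 gf 61.2 F [-0.5 -0.2 -1.4] q [-0.14  0.47 -0.21  0.89 -0.    1.46]
{'dp_now': array([-136.9, -151.7, -119.2]), 'dp_aft': array([-126.7, -160.3, -119.3]), 'turn': array([-0.0007, -0.    , -0.0657]), 'psi': np.float64(-1.66)}
```

Request:
{"api": "move_arm", "payload": {
  "moves": [
    {"dp":[0,0,-30],"delta_rot":[0,0,0]},
    {"dp":[0,0,-40],"delta_rot":[0,0,0]},
    {"dp":[0,0,-40],"delta_rot":[0,0,0]},
    {"dp":[0,0,-10],"delta_rot":[0,0,-0.066]},
    {"dp":[40,0,0],"delta_rot":[0,0,0]},
    {"dp":[40,0,0],"delta_rot":[0,0,0]},
    {"dp":[40,0,0],"delta_rot":[0,0,0]},
    {"dp":[0,0,0],"delta_rot":[0,0,0]},
    {"dp":[0,0,0],"delta_rot":[0,0,0]},
    {"dp":[0,0,0],"delta_rot":[0,0,0]}
  ]
}}

```text
clock: 51.1
position: [0.572, 0.0359, 0.1507]
orientation: [2.181, 2.261, -0.001]
force: [0.2, 0.9, -0.8]
width: 0.0421
grip_force: 61.3
```

```bash
python3 to.py .4206 -.2155 .15 2.1; python3 jig.py .032; python3 - <<'E'
from h import *
c=dict(np.load("pics/topJ.npz")); a=c["image"][240:285,335:390,::-1]
cv2.imwrite("pics/jig1.png",cv2.resize(a,None,fx=10,fy=10,interpolation=cv2.INTER_CUBIC))
E
```

```text
t 51.1 pos [0.572  0.0359 0.1507] w 42.1 gf 61.3 F [ 0.2  0.9 -0.8] q [ 0.06  0.36 -0.05  1.16 -0.    1.6 ]
{'dp_now': array([-245.8, -160.3,    0.8]), 'dp_aft': array([-245.7, -160.5,    0.7]), 'turn': array([-0.0001,  0.0003, -0.0007]), 'psi': np.float64(2.06)}
[{'px': (np.float64(362.6), np.float64(261.3)), 'area': 296, 'mean': array([ 0.4181, -0.2125]), 'c': (0.4188, -0.2101), 'size': (65, 59), 'ang': 93.1, 'pca': np.float64(94.3)}]
posts [(array([ 0.4447, -0.2457]), np.int32(15)), (array([ 0.4427, -0.181 ]), np.int32(17)), (array([ 0.3932, -0.1837]), np.int32(15)), (array([ 0.3949, -0.2489]), np.int32(17))]
```

View pics/jig1.png

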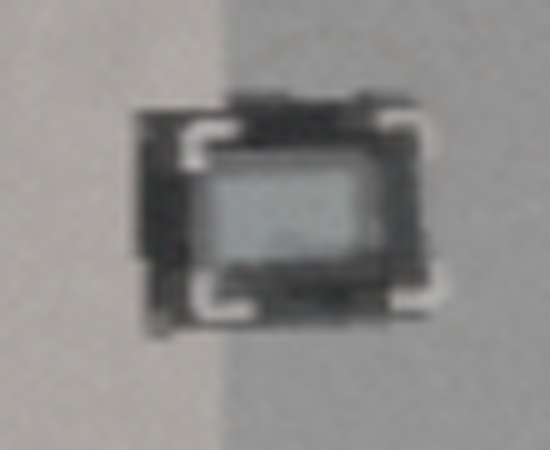

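Carrier A lies flat in the pocket at (295,212), between the four corner posts. Now B goes on top.

Request:
{"api": "move_arm", "payload": {
  "moves": [
    {"dp":[-35,-23,0],"delta_rot":[0,0,0]},
    {"dp":[-35,-23,0],"delta_rot":[0,0,0]},
    {"dp":[-35,-23,0],"delta_rot":[0,0,0]},
    {"dp":[-35,-23,0],"delta_rot":[0,0,0]},
    {"dp":[-35,-23,0],"delta_rot":[0,0,0]},
    {"dp":[-35,-23,0],"delta_rot":[0,0,0]},
    {"dp":[-35,-22,0],"delta_rot":[0,0,0]},
    {"dp":[0,0,20],"delta_rot":[0,0,0]},
    {"dp":[0,0,20],"delta_rot":[0,0,0]},
    {"dp":[0,0,15],"delta_rot":[0,0,0]}
  ]
}}

```text
clock: 52.4
position: [0.4205, -0.2147, 0.0951]
orientation: [-2.182, -2.26, 0.0]
force: [-0.2, -0.1, -0.8]
width: 0.0428
grip_force: 61.3
```

```bash
python3 to.py .4206 -.2150 .0415 2.1
```

```text
t 52.4 pos [ 0.4205 -0.2147  0.0951] w 42.8 gf 61.3 F [-0.2 -0.1 -0.8] q [-0.47  0.24 -0.38  0.95 -0.    1.06]
{'dp_now': array([-0.3,  0.1, 53.6]), 'dp_aft': array([-0.3,  0.1, 53.6]), 'turn': array([-0.0002,  0.    , -0.0015]), 'psi': np.float64(2.01)}
```

Request:
{"api": "move_arm", "payload": {
  "moves": [
    {"dp":[0,0,10],"delta_rot":[0,0,0]},
    {"dp":[0,0,6],"delta_rot":[0,0,0]},
    {"dp":[0,0,4],"delta_rot":[0,0,0]},
    {"dp":[0,0,4],"delta_rot":[0,0,0]},
    {"dp":[0,0,4],"delta_rot":[0,0,0]},
    {"dp":[0,0,5],"delta_rot":[0,0,0]},
    {"dp":[0,0,5],"delta_rot":[0,0,0]},
    {"dp":[0,0,5],"delta_rot":[0,0,0]},
    {"dp":[0,0,4],"delta_rot":[0,0,0]},
    {"dp":[0,0,0],"delta_rot":[0,0,0]}
  ]
}}

```text
clock: 53.65
position: [0.4211, -0.2141, 0.0484]
orientation: [2.18, 2.262, -0.001]
force: [0.9, -3.0, -2.6]
width: 0.0427
grip_force: 61.1
```

Request:
{"api": "move_arm", "payload": {
  "moves": [
    {"dp":[0,0,2],"delta_rot":[0,0,0]},
    {"dp":[0,0,2],"delta_rot":[0,0,0]},
    {"dp":[0,0,1.5],"delta_rot":[0,0,0]},
    {"dp":[0,0,0.5],"delta_rot":[0,0,0]},
    {"dp":[0,0,0],"delta_rot":[0,0,0]},
    {"dp":[0,0,0],"delta_rot":[0,0,0]},
    {"dp":[0,0,0],"delta_rot":[0,0,0]},
    {"dp":[0,0,0],"delta_rot":[0,0,0]},
    {"dp":[0,0,0],"delta_rot":[0,0,0]},
    {"dp":[0,0,0],"delta_rot":[0,0,0]}
  ]
}}

```text
clock: 54.9
position: [0.4212, -0.2141, 0.0428]
orientation: [2.18, 2.262, -0.0]
force: [1.0, -5.6, 0.3]
width: 0.0423
grip_force: 61.7
```

Request:
{"api": "move_arm", "payload": {
  "moves": [
    {"dp":[-1,0,0],"delta_rot":[0,0,0]},
    {"dp":[-1,0,0],"delta_rot":[0,0,0]},
    {"dp":[0,0,0],"delta_rot":[0,0,0]},
    {"dp":[0,0,0.8],"delta_rot":[0,0,0]},
    {"dp":[0,0,0.7],"delta_rot":[0,0,0]},
    {"dp":[0,0,0],"delta_rot":[0,0,0]},
    {"dp":[0,0,0],"delta_rot":[0,0,0]},
    {"dp":[0,0,0],"delta_rot":[0,0,0]},
    {"dp":[0,0,0],"delta_rot":[0,0,0]},
    {"dp":[0,0,0],"delta_rot":[0,0,0]}
  ]
}}

```text
clock: 56.15
position: [0.4212, -0.2159, 0.0412]
orientation: [2.18, 2.262, -0.0]
force: [0.3, -0.7, -0.3]
width: 0.0426
grip_force: 61.5
```

The force is gone and it's seated. I'll release and go to the plate.

Request:
{"api": "move_arm", "payload": {
  "moves": [
    {"dp":[0,0,0],"delta_rot":[0,0,0]},
    {"dp":[0,0,0],"delta_rot":[0,0,0]},
    {"dp":[0,0,0],"delta_rot":[0,0,0]},
    {"dp":[0,0,0],"delta_rot":[0,0,0]},
    {"dp":[0,0,-5],"delta_rot":[0,0,0]},
    {"dp":[0,0,-20],"delta_rot":[0,0,0]},
    {"dp":[0,0,-40],"delta_rot":[0,0,0]},
    {"dp":[0,0,-40],"delta_rot":[0,0,0]},
    {"dp":[40,0,0],"delta_rot":[0,0,0]},
    {"dp":[50,0,0],"delta_rot":[0,0,0]}
  ],
  "grip": 70
}}

```text
clock: 57.4
position: [0.4183, -0.1257, 0.1471]
orientation: [2.181, 2.259, 0.001]
force: [0.5, 0.9, -0.8]
width: 0.0703
grip_force: 0.0
```

Request:
{"api": "move_arm", "payload": {
  "moves": [
    {"dp":[50,0,0],"delta_rot":[0,0,0]},
    {"dp":[50,0,0],"delta_rot":[0,0,0]},
    {"dp":[50,0,0],"delta_rot":[0,0,0]},
    {"dp":[50,5,0],"delta_rot":[0,0,0]},
    {"dp":[50,10,0],"delta_rot":[0,0,0]},
    {"dp":[0,0,0],"delta_rot":[0,0,0]},
    {"dp":[0,0,0],"delta_rot":[0,0,0]},
    {"dp":[0,0,0],"delta_rot":[0,0,0]},
    {"dp":[0,0,0],"delta_rot":[0,0,0]},
    {"dp":[0,0,0],"delta_rot":[0,0,0]}
  ]
}}

```text
clock: 58.65
position: [0.4236, 0.1238, 0.1463]
orientation: [2.181, 2.261, 0.0]
force: [0.6, -0.5, -0.5]
width: 0.0697
grip_force: 0.0
```

```bash
python3 to.py .455 .2235 .15 18.5; python3 jig.py .056; python3 look.py rib hand; python3 snap.py side 10 200 400 140 290 4;python3 - <<'E'
from h import *
c=dict(np.load("pics/topJ.npz")); a=c["image"][240:285,335:390,::-1]
cv2.imwrite("pics/jig2.png",cv2.resize(a,None,fx=10,fy=10,interpolation=cv2.INTER_CUBIC))
s=dict(np.load("pics/side10.npz"));S=cloud(s);Z=S[...,2]
k=(abs(S[...,0]-.45)<.05)&(abs(S[...,1]-.228)<.05)&(Z>.036)&(Z<.055); print(k.sum(),rect(s,k,.044))
E
```

```text
t 58.65 pos [0.4236 0.1238 0.1463] w 69.7 gf 0.0 F [ 0.6 -0.5 -0.5] q [ 0.28  0.14 -0.36  1.07 -0.    1.82]
{'dp_now': array([98.5, 34.9, -3.7]), 'dp_aft': array([84.6, 61.4, -3.7]), 'turn': array([ 1.000e-04,  1.000e-04, -2.871e-01]), 'psi': np.float64(2.05)}
[{'px': (np.float64(364.8), np.float64(260.8)), 'area': 325, 'mean': array([ 0.4194, -0.2151]), 'c': (0.4185, -0.216), 'size': (71, 58), 'ang': 94.3, 'pca': np.float64(90.4)}]
posts [(array([ 0.4442, -0.2458]), np.int32(16)), (array([ 0.442 , -0.1804]), np.int32(19)), (array([ 0.3937, -0.183 ]), np.int32(21)), (array([ 0.3949, -0.2489]), np.int32(17))]
hand {'px': (np.float64(273.3), np.float64(181.3)), 'area': 82, 'mean': array([0.6645, 0.0642]), 'c': (0.6655, 0.065), 'size': (37, 19), 'ang': 89.9, 'pca': np.float64(94.4)}
66 {'px': (np.float64(259.2), np.float64(244.0)), 'area': 66, 'mean': array([0.4507, 0.2269]), 'c': (0.4495, 0.2273), 'size': (56, 20), 'ang': 109.2, 'pca': np.float64(111.4)}
```

View pics/jig2.png

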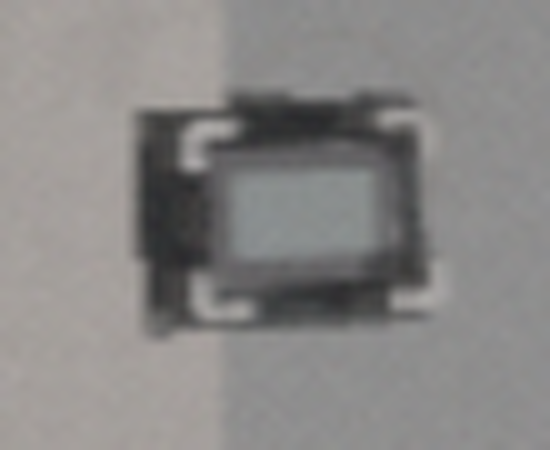

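B sits square on top of A in the jig, at (305,215). The stick's handle now reads about 33 mm closer to the tunnel than where I left it, so it was probably knocked. I'll check that it is still flat and off the tunnel.

```bash
python3 - <<'E'
from h import *
c=dict(np.load("pics/topL.npz"))
print(pose(c,(255,320,160,200),.04,.075,.060))
hsv=cv2.cvtColor(c["image"],cv2.COLOR_RGB2HSV); b=np.zeros(hsv.shape[:2],bool); b[155:205,240:330]=1
w=b&(hsv[...,1]>100); print(rect(c,w,.016)); C=cloud(c)
v,u=np.nonzero(w)
for lo in range(u.min(),u.max(),7): k=(u>=lo)&(u<lo+7); print(lo,np.median(C[v[k],u[k],2]).round(4),C[v[k],u[k],0].min().round(3),C[v[k],u[k],0].max().round(3))
a=c["image"][155:235,235:335,::-1]; cv2.imwrite("pics/stick.png",cv2.resize(a,None,fx=6,fy=6,interpolation=cv2.INTER_CUBIC))
E
```

```text
{'px': (np.float64(273.2), np.float64(182.4)), 'area': 108, 'mean': array([0.6613, 0.0645]), 'c': (0.6612, 0.0646), 'size': (39, 26), 'ang': 98.1, 'pca': np.float64(98.7)}
{'px': (np.float64(283.2), np.float64(182.9)), 'area': 435, 'mean': array([0.6663, 0.0328]), 'c': (0.667, 0.0332), 'size': (150, 31), 'ang': 97.7, 'pca': np.float64(97.7)}
260 0.0154 0.643 0.672
267 0.057 0.646 0.669
274 0.0565 0.649 0.678
281 0.0155 0.653 0.683
288 0.0161 0.412 0.685
295 0.0168 0.412 0.688
302 0.015 0.66 0.689
```

View pics/stick.png

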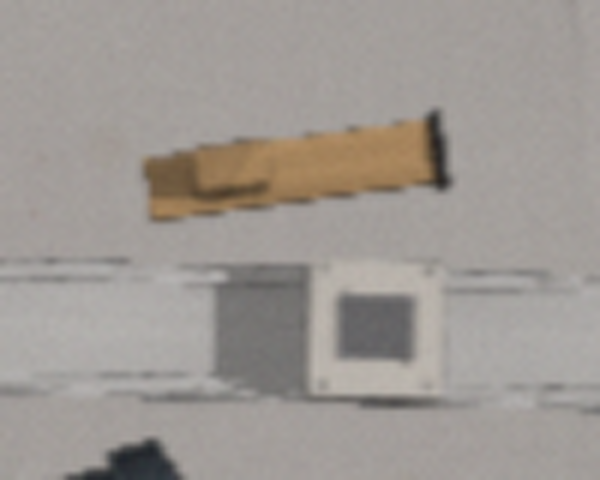

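The stick was knocked but still lies flat (shaft top at 16 mm) at crop (295,170), about 27 mm clear of the tunnel, so I'll leave it there. On to the plate: the rib is at about (0.455, 0.223), yaw 18.5°.

Request:
{"api": "move_arm", "payload": {
  "moves": [
    {"dp":[0,0,0],"delta_rot":[0,0,-0.144]},
    {"dp":[0,0,0],"delta_rot":[0,0,-0.144]},
    {"dp":[28,20,0],"delta_rot":[0,0,0]},
    {"dp":[28,20,0],"delta_rot":[0,0,0]},
    {"dp":[28.5,21,0],"delta_rot":[0,0,0]},
    {"dp":[0,0,20],"delta_rot":[0,0,0]},
    {"dp":[0,0,20],"delta_rot":[0,0,0]},
    {"dp":[0,0,0],"delta_rot":[0,0,0]},
    {"dp":[0,0,0],"delta_rot":[0,0,0]},
    {"dp":[0,0,0],"delta_rot":[0,0,0]}
  ],
  "grip": 60
}}

```text
clock: 60.05
position: [0.455, 0.2241, 0.1071]
orientation: [1.833, 2.551, 0.002]
force: [-1.2, 0.4, 0.0]
width: 0.06
grip_force: 0.0
```

```bash
python3 to.py .455 .2232 .0165 18.7; python3 snap.py side 11 200 400 140 290 4; python3 - <<'E'
from h import *
s=dict(np.load("pics/side11.npz"));S=cloud(s);Z=S[...,2]
k=(abs(S[...,0]-.45)<.05)&(abs(S[...,1]-.228)<.05)&(Z>.036)&(Z<.055); print(k.sum(),rect(s,k,.044))
E
```

```text
t 60.05 pos [0.455  0.2241 0.1071] w 60.0 gf 0.0 F [-1.2  0.4  0. ] q [ 0.46  0.28 -0.29  1.   -0.    1.7 ]
{'dp_now': array([-0.9, -0.4, 90.6]), 'dp_aft': array([-0.9, -0.3, 90.6]), 'turn': array([ 0.0013, -0.0002, -0.0016]), 'psi': np.float64(18.61)}
69 {'px': (np.float64(259.2), np.float64(244.2)), 'area': 69, 'mean': array([0.4501, 0.2273]), 'c': (0.4497, 0.2269), 'size': (55, 20), 'ang': 109.2, 'pca': np.float64(113.4)}
```

Request:
{"api": "move_arm", "payload": {
  "moves": [
    {"dp":[-0.9,-0.3,25],"delta_rot":[0,0,0]},
    {"dp":[0,0,25],"delta_rot":[0,0,0]},
    {"dp":[0,0,20],"delta_rot":[0,0,0]},
    {"dp":[0,0,12],"delta_rot":[0,0,0]},
    {"dp":[0,0,8],"delta_rot":[0,0,0]},
    {"dp":[0,0,0],"delta_rot":[0,0,0]},
    {"dp":[0,0,0],"delta_rot":[0,0,0]},
    {"dp":[0,0,0],"delta_rot":[0,0,0]},
    {"dp":[0,0,0],"delta_rot":[0,0,0]},
    {"dp":[0,0,0],"delta_rot":[0,0,0]}
  ]
}}

```text
clock: 61.35
position: [0.4545, 0.2231, 0.0163]
orientation: [1.833, 2.552, 0.0]
force: [0.6, 0.2, -0.2]
width: 0.0596
grip_force: 0.0
```

Request:
{"api": "move_arm", "payload": {
  "moves": [
    {"dp":[0,0,0],"delta_rot":[0,0,0]},
    {"dp":[0,0,0],"delta_rot":[0,0,0]},
    {"dp":[0,0,0],"delta_rot":[0,0,0]},
    {"dp":[0,0,0],"delta_rot":[0,0,0]},
    {"dp":[0,0,0],"delta_rot":[0,0,0]},
    {"dp":[0,0,0],"delta_rot":[0,0,0]},
    {"dp":[0,0,0],"delta_rot":[0,0,0]},
    {"dp":[0,0,0],"delta_rot":[0,0,0]},
    {"dp":[0,0,-10],"delta_rot":[0,0,0]},
    {"dp":[0,0,-10],"delta_rot":[0,0,0]}
  ],
  "grip": 5,
  "squeeze": 100
}}

```text
clock: 62.6
position: [0.454, 0.2228, 0.0364]
orientation: [-1.832, -2.551, 0.002]
force: [0.2, -0.0, -4.1]
width: 0.0145
grip_force: 97.8
```

```bash
python3 to.py .4210 -.2162 .16 2.1
```

```text
t 62.6 pos [0.454  0.2228 0.0364] w 14.5 gf 97.8 F [ 0.2 -0.  -4.1] q [ 0.46  0.35 -0.39  0.83 -0.    1.7 ]
{'dp_now': array([-405.5, -171.6, -123.3]), 'dp_aft': array([-437.5,  -49. , -123.6]), 'turn': array([-0.0012,  0.0004,  0.2883]), 'psi': np.float64(18.62)}
```

Request:
{"api": "move_arm", "payload": {
  "moves": [
    {"dp":[0,0,-40],"delta_rot":[0,0,0]},
    {"dp":[0,0,-40],"delta_rot":[0,0,0]},
    {"dp":[0,0,-40],"delta_rot":[0,0,0]},
    {"dp":[0,0,0],"delta_rot":[0,0,0.144]},
    {"dp":[0,0,0],"delta_rot":[0,0,0.144]},
    {"dp":[-40,-5,0],"delta_rot":[0,0,0]},
    {"dp":[-40,-5,0],"delta_rot":[0,0,0]},
    {"dp":[-40,-5,0],"delta_rot":[0,0,0]},
    {"dp":[-40,-5,0],"delta_rot":[0,0,0]},
    {"dp":[-40,-5,0],"delta_rot":[0,0,0]}
  ]
}}

```text
clock: 63.85
position: [0.4364, 0.021, 0.1567]
orientation: [2.18, 2.262, 0.0]
force: [0.5, 0.8, -4.5]
width: 0.0142
grip_force: 98.5
```

Request:
{"api": "move_arm", "payload": {
  "moves": [
    {"dp":[-40,-4,0],"delta_rot":[0,0,0]},
    {"dp":[-40,-4,0],"delta_rot":[0,0,0]},
    {"dp":[-40,-4,0],"delta_rot":[0,0,0]},
    {"dp":[-40,-4,0],"delta_rot":[0,0,0]},
    {"dp":[-40,-4,0],"delta_rot":[0,0,0]},
    {"dp":[-37,-4,0],"delta_rot":[0,0,0]},
    {"dp":[0,0,0],"delta_rot":[0,0,0]},
    {"dp":[0,0,0],"delta_rot":[0,0,0]},
    {"dp":[0,0,0],"delta_rot":[0,0,0]},
    {"dp":[0,0,0],"delta_rot":[0,0,0]}
  ]
}}

```text
clock: 65.1
position: [0.4217, -0.2147, 0.1563]
orientation: [2.178, 2.264, -0.0]
force: [-0.3, 1.3, -3.8]
width: 0.0143
grip_force: 98.5
```

```bash
python3 to.py .4210 -.2162 .072 2.1;python3 - <<'E'
from h import *
from bench import vision
c=vision.capture("top"); a=c["image"][230:300,320:400,::-1]
cv2.imwrite("pics/jig3.png",cv2.resize(a,None,fx=7,fy=7,interpolation=cv2.INTER_CUBIC))
E
```

```text
t 65.1 pos [ 0.4217 -0.2147  0.1563] w 14.3 gf 98.5 F [-0.3  1.3 -3.8] q [-0.47  0.19 -0.28  1.11 -0.    1.06]
{'dp_now': array([-1.5, -0.8, 84.3]), 'dp_aft': array([-1.5, -0.8, 84.3]), 'turn': array([-0.    ,  0.    ,  0.0017]), 'psi': np.float64(2.19)}
```

View pics/jig3.png

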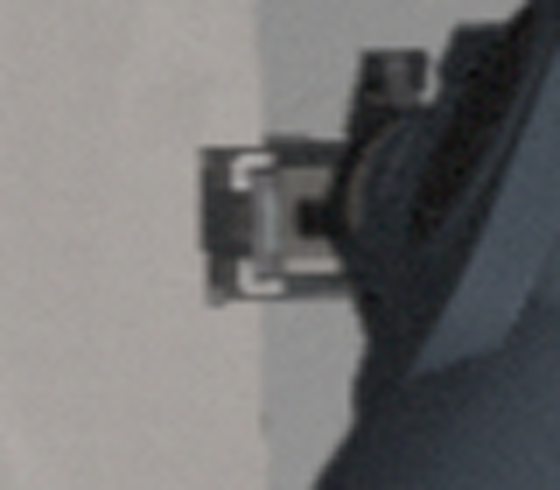

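The plate's end shows at (300,215), aligned with the posts at (255,165) and (262,280). Lowering it.

Request:
{"api": "move_arm", "payload": {
  "moves": [
    {"dp":[-1.5,-0.8,25],"delta_rot":[0,0,0]},
    {"dp":[0,0,25],"delta_rot":[0,0,0]},
    {"dp":[0,0,12],"delta_rot":[0,0,0]},
    {"dp":[0,0,4],"delta_rot":[0,0,0]},
    {"dp":[0,0,4],"delta_rot":[0,0,0]},
    {"dp":[0,0,3],"delta_rot":[0,0,0]},
    {"dp":[0,0,3],"delta_rot":[0,0,0]},
    {"dp":[0,0,3],"delta_rot":[0,0,0]},
    {"dp":[0,0,0],"delta_rot":[0,0,0]},
    {"dp":[0,0,0],"delta_rot":[0,0,0]}
  ]
}}

```text
clock: 66.4
position: [0.4209, -0.2171, 0.0773]
orientation: [2.18, 2.262, -0.0]
force: [0.3, 0.1, -3.2]
width: 0.0144
grip_force: 98.3
```

```bash
python3 to.py .4210 -.2162 .0723 2.1
```

```text
t 66.4 pos [ 0.4209 -0.2171  0.0773] w 14.4 gf 98.3 F [ 0.3  0.1 -3.2] q [-0.48  0.26 -0.41  0.9  -0.    1.06]
{'dp_now': array([0.9, 0.1, 5. ]), 'dp_aft': array([0.9, 0.1, 5. ]), 'turn': array([0.    , 0.0002, 0.0003]), 'psi': np.float64(2.12)}
```

It's inside the posts with no contact. Now the last 5 mm.

Request:
{"api": "move_arm", "payload": {
  "moves": [
    {"dp":[0.4,0,1.5],"delta_rot":[0,0,0]},
    {"dp":[0,0,1.5],"delta_rot":[0,0,0]},
    {"dp":[0,0,1],"delta_rot":[0,0,0]},
    {"dp":[0,0,0.8],"delta_rot":[0,0,0]},
    {"dp":[0,0,0.4],"delta_rot":[0,0,0]},
    {"dp":[0,0,0],"delta_rot":[0,0,0]},
    {"dp":[0,0,0],"delta_rot":[0,0,0]},
    {"dp":[0,0,0],"delta_rot":[0,0,0]},
    {"dp":[0,0,0],"delta_rot":[0,0,0]},
    {"dp":[0,0,0],"delta_rot":[0,0,0]}
  ]
}}

```text
clock: 67.65
position: [0.4209, -0.2166, 0.0725]
orientation: [2.18, 2.262, 0.0]
force: [-3.5, 1.0, 5.9]
width: 0.0142
grip_force: 100.0
```

Request:
{"api": "move_arm", "payload": {
  "moves": [
    {"dp":[0,0,0],"delta_rot":[0,0,0]},
    {"dp":[0,0,0],"delta_rot":[0,0,0]},
    {"dp":[0,0,0],"delta_rot":[0,0,0]},
    {"dp":[0,0,0],"delta_rot":[0,0,0]},
    {"dp":[0,0,-5],"delta_rot":[0,0,0]},
    {"dp":[0,0,-20],"delta_rot":[0,0,0]},
    {"dp":[0,0,-40],"delta_rot":[0,0,0]},
    {"dp":[0,0,-40],"delta_rot":[0,0,0]},
    {"dp":[40,0,0],"delta_rot":[0,0,0]},
    {"dp":[50,0,0],"delta_rot":[0,0,0]}
  ],
  "grip": 60
}}

```text
clock: 68.9
position: [0.4179, -0.1264, 0.1779]
orientation: [2.181, 2.259, 0.001]
force: [1.2, 0.1, 0.5]
width: 0.0601
grip_force: 0.0
```

Request:
{"api": "move_arm", "payload": {
  "moves": [
    {"dp":[40,0,0],"delta_rot":[0,0,0]},
    {"dp":[40,0,0],"delta_rot":[0,0,0]},
    {"dp":[40,0,0],"delta_rot":[0,0,0]},
    {"dp":[40,0,0],"delta_rot":[0,0,0]},
    {"dp":[0,0,0],"delta_rot":[0,0,0]},
    {"dp":[0,0,0],"delta_rot":[0,0,0]},
    {"dp":[0,0,0],"delta_rot":[0,0,0]},
    {"dp":[0,0,0],"delta_rot":[0,0,0]},
    {"dp":[0,0,0],"delta_rot":[0,0,0]},
    {"dp":[0,0,0],"delta_rot":[0,0,0]}
  ]
}}

```text
clock: 70.15
position: [0.4116, 0.033, 0.177]
orientation: [-2.181, -2.262, 0.0]
force: [0.5, 0.3, -0.4]
width: 0.0603
grip_force: 0.0
```

```bash
python3 to.py; python3 - <<'E'
from h import *
from bench import vision
c=vision.capture("top"); np.savez("pics/topF.npz",**c)
a=cv2.resize(c["image"][240:285,335:390,::-1],None,fx=10,fy=10,interpolation=cv2.INTER_CUBIC)
b=cv2.resize(c["image"][150:290,250:400,::-1],None,fx=2,fy=2); b=cv2.copyMakeBorder(b,0,450-b.shape[0],0,0,cv2.BORDER_CONSTANT)
o=np.hstack([a,b]); cv2.imwrite("pics/final.png",cv2.resize(o,None,fx=.9,fy=.9))
print("rib",pose(c,(343,385,246,277),.09,.115,.100))
C=cloud(c); k=seg(c,(350,378,252,270),.058,.08)>0; print("plate z",np.median(C[k][:,2]),rect(c,k,.068))
print("stick",pose(c,(255,320,160,200),.04,.075,.060))
E
```

```text
t 70.15 pos [0.4116 0.033  0.177 ] w 60.3 gf 0.0 F [ 0.5  0.3 -0.4] q [ 0.08  0.07 -0.36  1.14 -0.    1.61]
rib {'px': (np.float64(367.0), np.float64(261.0)), 'area': 81, 'mean': array([ 0.4187, -0.2143]), 'c': (0.4187, -0.2143), 'size': (48, 12), 'ang': 89.6, 'pca': np.float64(89.6)}
plate z 0.06835420177739815 {'px': (np.float64(364.3), np.float64(260.7)), 'area': 277, 'mean': array([ 0.4199, -0.2116]), 'c': (0.4204, -0.2124), 'size': (77, 52), 'ang': 89.6, 'pca': np.float64(87.2)}
stick {'px': (np.float64(273.2), np.float64(182.4)), 'area': 109, 'mean': array([0.6612, 0.0645]), 'c': (0.6609, 0.065), 'size': (37, 28), 'ang': 89.9, 'pca': np.float64(99.3)}
```

View pics/final.png

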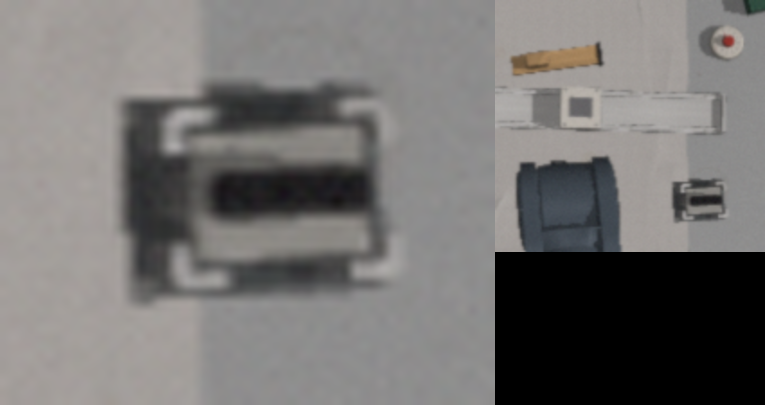

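The plate is square on the stack at (290,190), with its top at 68 mm as expected (8+48+12). The stick lies flat and clear of the tunnel. Handing in.

```bash
python3 -c "
from bench import finish_job;print(finish_job())"
```

```text
the job is handed in; nothing more can be done
None
```

I handed the job in at about 70 s: both grey carriers (only two were present) went through the tunnel and are stacked in the jig with the press plate square on top, and the stick lies flat on the bench clear of the tunnel. To get the carriers fully clear, the stick's tip went a few millimetres past the exit and I then drew it back inside the passage.

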